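# Clamp the heating-block insert and tighten by feel

## Robot

A 6-joint arm with a two-finger parallel gripper is mounted at the origin on a cart in front of the work surface, level with it; the furniture and walls round the work are solid. World frame = base frame: x ahead of the robot, y to its left, z up, the work surface at z = 0. Lengths are in m, angles in rad, forces in N, time in s.
With the tool pointing down it reaches from about 0.25 to 0.775 m from the base axis. Payload 4 kg.
Tool frame: the origin (TCP) lies midway between the tips of the shut fingers; the grasp point (between the pads) lies 19 mm behind it (robot.tcp_to_grasp is the distance from the TCP to the grasp point, in m); x points along the fingers, y is the direction in which the jaws open and shut, and the axes are right-handed (so a half turn about x gives the same grasp; the last joint's range is limited). The gripper opens to 94 mm and grips with 3 to 60 N. Pads are 16 mm wide; open, the fingers measure 119 mm over their backs; the gripper's body (75 mm by 177 mm) begins 78 mm behind the grasp point.
Start: joints at [1.233, 0.087, 1.371, -0, 1.684, -0.103], TCP at [0.128, 0.535, 0.206] pointing down, gripper open.
Joint ranges: [-3.1, 3.1], [-0.76, 2.03], [0.27, 2.55], [-1.08, 4.22], [0.17, 2.65], [-2.57, 2.57]. Speed limits (rad/s): [2.79, 2.79, 3.14, 3.14, 3.14, 3.14].

## Interface

Orientations are given as [roll, pitch, yaw] about the fixed x, y, z axes, in that order (R = Rz(yaw) Ry(pitch) Rx(roll)).
In Python, from bench import robot gives the robot as it stands.
- The arm moves only by the tool send_rows, never from a script. Its argument "increments" is a list of rows, each a list of 5 numbers: the opening, from -1 (shut) to 1 (fully open), so that 0 is half open, then the shift along the tool's x, y, z in m, then the turn about the tool's x in rad. In form: [[hand, tx, ty, tz, roll], ...]. A call has 1 to 5 rows; each row is the pose to reach, as a shift and turn from the pose commanded when the call began, along the tool's axes at that moment; what a row does not reach only later rows make up. A row lasts 1/12 s, in which the tool goes at most 41.7 mm and 7.16 degrees, less where a joint would pass 70% of its speed; a pose out of reach is approached as far as the arm can. A call with a gripper value outside its range is refused whole. The fingers move at their own pace and stop on an object; the grip force is fixed at half the most. Time passes only in rows, so rows that repeat a pose let the fingers close. It gives the time, the measured TCP pose, the force and the opening at its end, in the units of the state.
- robot.get_obs(): the state, without advancing time (a new reading comes with each control period).
- robot.snapshot(name): name is "side" or "top" or "wrist"; returns a dict with "image" (400x640x3 uint8, red, green, blue), "intrinsics" (3x3 intrinsics, pixels), "world_from_camera" (4x4, takes a point from camera to world coordinates). Camera axes: x right, y down, z forward; pixel columns grow to the right and rows downward; lengths in m; the calibration is good to about 2 mm. A picture is of the moment at which its call begins. There is no depth.
- robot.close_job(): hands the job in, once; it reports no verdict.
The state is a dict: "time": time; "joint_positions": joint angles; "qvel": joint speeds; "joint_torque": joint torques, N m; "tool_pos": TCP position; "ee_rot": TCP orientation; "wrist_force": force on the tool from outside, world axes, zero at the start; "wrist_torque": the same for the moment, N m; "width": finger opening in m.
Only numpy, scipy, OpenCV 4.12 (cv2) and the standard library are available. Lean on these libraries where they do the work, as an engineer would, in place of code of your own. Each camera call takes 0.05 s, during which the arm holds its last target.

## Task

Lift the aluminium block out of its wooden keeper, stand it on the bare chest top and let go, then take it again across its broad faces and stand it upright on the floor of the screw clamp between the jaws, without dropping it. Then turn the clamp's hand knob clockwise until the pad presses the block against the fixed jaw and the resistance rises sharply, give it one eighth of a turn more and no further, and let go. Leave the small things standing round about where they are.

Things in the scene. Friction and masses are not known exactly. Their poses are not given: they have to be found in the camera images.
- block: plain aluminium block with two dark round wells in its top, 56 (own x) x 22 (own y) x 54 mm (z), 0.17 kg; origin at the centre of its underside. Starts upright in the keeper. Either way round is right. The chest top straight ahead of the robot (x 0.42 to 0.54 m, y within 0.06 m of 0) is bare.
- keeper: light wooden stand fixed to the chest, base 100 x 64 x 10 mm, origin at the centre of its underside. On it two upright plates 50 mm long (own x), 8 mm thick, 28 mm apart, 56 mm tall. The block stands between them on the base, length along the keeper's x, top 2 mm below the plates' tops: broad faces covered, its ends (56 mm apart) 3 mm beyond the plates, free to grip from above.
- clamp: grey screw clamp fixed to the chest, base 190 (own x) x 96 (own y) x 12 mm, origin at the centre of its underside. From -x to +x: fixed dark jaw (face at x = -70 mm), gap for the block between two tall end cheeks, moving rubber-faced pad on its jaw, gear housing with the hand knob on top (axis at x = +60 mm). Both jaws' tops are 28 mm above the chest.
- clamp_jaw (a point): foot of the fixed jaw's face, on the clamp floor (12 mm above the chest), midway between the cheeks (64 mm apart inside, 36 mm along x, tops 68 mm above the chest). Axes as the clamp's: x points from fixed jaw to pad, z up. The block stands here upright, its 56 mm length along y between the cheeks (no room for fingers at its ends), its 22 mm thickness along x.
- pad_face (a point): centre of the moving pad's rubber face (50 mm wide, 15 mm high, 8 mm above the clamp floor); it looks towards the fixed jaw. At the start the gap between it and the fixed jaw is 31 to 37 mm.
- knob_grip (a point): on the knob's upright axis, 61 mm above the chest, in the middle of the grip. The black hand knob is an upright bar 50 mm long (own x) x 13 mm thick (own y), from 45 to 73 mm above the chest, turning on the housing (top of the collar and hub 46 mm).
- knob (a joint): rad, grows clockwise from above; 0 (fully open) when its bar lies along the clamp's x; starts at 0 to 0.5, far stop 2.9. Each rad moves the pad 12 mm to the fixed jaw. Free turning takes about 0.08 N m; once the pad has pressed the block to the fixed jaw, resistance rises to about 0.35 N m within 0.15 rad, then stays. Let go, it stays put; when tight it first springs back 0.1 rad.
- pad (a joint): how far (m) the pad has been pushed back into its jaw by a stiff friction slide: 0 until the pad presses the block to the fixed jaw with about 22 N (its rubber face gives 2 mm first), then about 0.012 for each further rad of the knob (0.0094 for an eighth of a turn). It does not come back out if the knob is loosened. End of slide 0.015.
- spirit_lamp: bystander: round glass spirit lamp, 73 mm across, 72 mm tall, origin under its centre
- tape_roll: bystander: roll of brown tape lying flat, 96 mm across, 48 mm tall, origin under its centre
- cal_weight: bystander: small metal weight, 19 mm across, 26 mm tall, origin under its centre
- stopper_0: bystander: black rubber stopper, 26 mm across, 26 mm tall, origin under its centre
Mind the look-alikes: they are no part of the job. Of the things that look like the block, the smaller one is meant.

How it is judged:
On the way, in this order (a step that is already met when the one before it is completed fails the run):
1. the block stands upright on the chest top, clear of keeper and clamp, let go (height (world z) of block below 0.004 m and angle between block's own z axis and vertical below 0.1 rad and contact force between each of the fingers, keeper, clamp and block below 0.1 N and horizontal distance between block and keeper above 0.06 m), for 0.2 s.
2. the block stands upright on the clamp floor between jaws and cheeks, let go, the pad not yet pushed back (z of block in the frame of clamp_jaw below 0.004 m and x of block in the frame of clamp_jaw between 0.008 and 0.028 m and y of block in the frame of clamp_jaw between -0.008 and 0.008 m and angle between block's own z axis and vertical below 0.1 rad and angle between the x axis of block and the y axis of clamp_jaw, either way round below 0.3 rad and contact force between the fingers and block below 0.1 N and value of joint pad below 0.001 m), for 0.2 s.
3. the pad presses the block against the fixed jaw and begins to give (contact force between pad and block above 8 N and value of joint pad above 0.001 m), for 0.1 s.
At the end, for the whole second after the job is handed in: The block stands upright (0.1 rad) on the clamp floor (4 mm), flat against the fixed jaw, within 8 mm of the middle between the cheeks, at rest, pressed by the pad (over 1 N); the pad is pushed back 4.5 to 12.6 mm: the knob went about 20 to 60 degrees past the rise in resistance (z of block in the frame of clamp_jaw below 0.004 m and x of block in the frame of clamp_jaw between 0.008 and 0.014 m and y of block in the frame of clamp_jaw between -0.008 and 0.008 m and angle between block's own z axis and vertical below 0.1 rad and angle between the x axis of block and the y axis of clamp_jaw, either way round below 0.1 rad and value of joint pad between 0.0045 and 0.0126 m and contact force between pad and block above 1 N and linear speed of block below 0.01 m/s); the robot touches nothing.
It fails at once if the knob is overtightened: the pad pushed back more than 12.6 mm (value of joint pad above 0.0126 m).
It fails at once if the block is dropped: it moves faster than 0.5 m/s with no finger on it (linear speed of block above 0.5 m/s and contact force between the fingers and block below 0.05 N).
It fails at once if a bystander is moved more than 30 mm (distance of any of spirit_lamp, tape_roll, cal_weight, stopper_0 from where it was at the start of the episode above 0.03 m).
It also fails if it takes over 72 s, if anything falls off the work surface, if the arm or the gripper's body presses on something with over 40 N, if the wrist force passes 120 N, or if a joint passes its speed limit or range.

## Working session

There is one attempt and no reset: what is moved stays moved. The work goes in short steps, Python scripts to look and compute and a tool call to move; the robot and the scene stay as the last step left them, time stands still between calls to the robot, and variables do not carry over. Pictures are saved under pics/ and viewed, and the job is handed in when it is done.

Besides the shell and the picture viewer there is one more tool, called after ">>>" as name(argument=value, ...) on one line, values as JSON. send_rows: Moves the arm, as the interface text tells. Its arguments: {"type":"object","properties":{"increments":{"type":"array"}},"required":["increments"]}

```bash
mkdir -p pics; ls; python3 - <<'E'
from bench import robot
import cv2
o=robot.get_obs()
for k,v in o.items(): print(k,v)
for n in("side","top","wrist"):
    s=robot.snapshot(n); cv2.imwrite(f"pics/{n}0.png",s["image"][:,:,::-1]); print(n,s["intrinsics"].tolist(),s["world_from_camera"].round(4).tolist())
E
```

```text
pics
time 0.0
joint_positions [ 1.23289384e+00  8.79231330e-02  1.37221834e+00 -8.56452423e-06
  1.68357724e+00 -1.03102994e-01]
qvel [ 0.00098755 -0.00108017 -0.00135456 -0.00088969  0.00067299 -0.00068851]
joint_torque [ 1.20314185e-04 -3.40173519e+01 -3.02434766e+01  7.19453255e-02
  3.29994026e-02 -1.72618597e-04]
tool_pos [0.12778784 0.53440107 0.2043398 ]
ee_rot [-1.66989562  1.56867025 -1.90469606]
wrist_force [ 0.10874927 -0.10429133  0.31621186]
wrist_torque [0.03999194 0.01355399 0.0503305 ]
width 0.09410279984628843
side [[422.49633975109947, 0.0, 319.9295724136492], [0.0, 422.49633975109947, 192.25702712719396], [0.0, 0.0, 1.0]] [[-0.9862, -0.0647, 0.1527, 0.3256], [-0.1657, 0.4185, -0.8929, 1.2156], [-0.0061, -0.9059, -0.4235, 0.6373], [0.0, 0.0, 0.0, 1.0]]
top [[436.87706626209365, 0.0, 319.38701217744955], [0.0, 436.87706626209365, 197.68886301983414], [0.0, 0.0, 1.0]] [[0.0137, -0.9825, 0.1858, 0.313], [-0.9999, -0.0142, -0.001, -0.0187], [0.0036, -0.1858, -0.9826, 1.2193], [0.0, 0.0, 0.0, 1.0]]
wrist [[314.3549268462006, 0.0, 314.5294178135814], [0.0, 314.3549268462006, 196.22030246279388], [0.0, 0.0, 1.0]] [[0.2335, 0.9346, 0.2685, 0.0487], [0.9724, -0.2238, -0.0664, 0.5537], [-0.002, 0.2766, -0.961, 0.3834], [0.0, 0.0, 0.0, 1.0]]
```

View pics/top0.png

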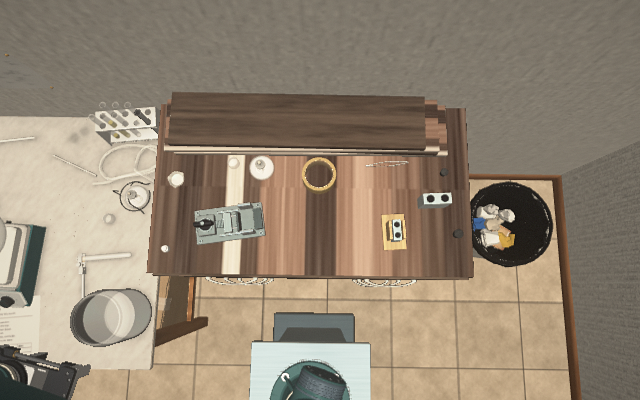

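View pics/side0.png

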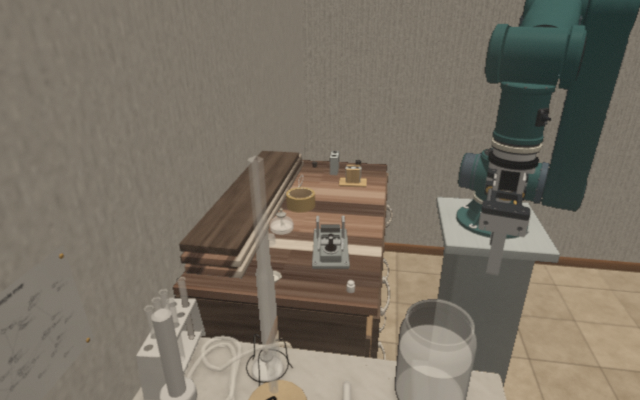

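View pics/wrist0.png

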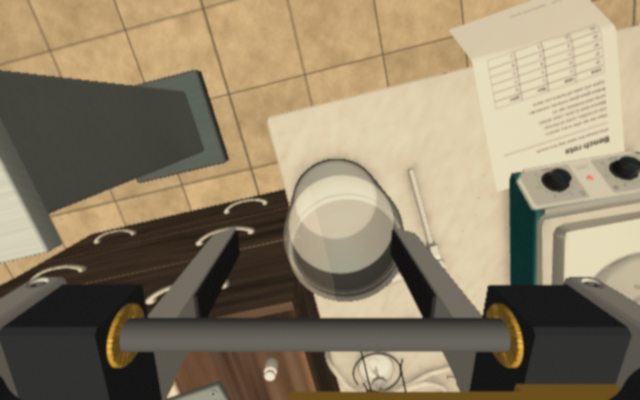

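```bash
cat > h.py <<'E'
from bench import robot
import cv2, numpy as np
from scipy.spatial.transform import Rotation as Ro
def snap(n,name):
    s=robot.snapshot(n); cv2.imwrite(f"pics/{name}.png",s["image"][:,:,::-1]); 
    np.savez(f"pics/{name}.npz",im=s["image"],K=s["intrinsics"],T=s["world_from_camera"]); return s["image"],s["intrinsics"],s["world_from_camera"]
def load(name):
    d=np.load(f"pics/{name}.npz"); return d["im"],d["K"],d["T"]
def ray(K,T,u,v):
    d=T[:3,:3]@np.linalg.solve(K,[u,v,1.]); return T[:3,3],d
def on(K,T,u,v,z):
    o,d=ray(K,T,u,v); return o+d*(z-o[2])/d[2]
def proj(K,T,p):
    q=K@(T[:3,:3].T@(np.asarray(p,float)-T[:3,3])); return q[:2]/q[2]
def tool():
    o=robot.get_obs(); R=Ro.from_euler("xyz",o["ee_rot"]).as_matrix(); return o["tool_pos"],R,o
def crop(name,x0,y0,w,h,k,out):
    im=load(name)[0][y0:y0+h,x0:x0+w]; cv2.imwrite(f"pics/{out}.png",cv2.resize(im,None,fx=k,fy=k,interpolation=cv2.INTER_CUBIC)[:,:,::-1])
E
python3 - <<'E'
from h import *
im,K,T=snap("top","t1")
crop("t1",150,90,330,190,2.4,"t1c")
for n,(u,v,z) in dict(clamp=(229,223,.02),keeper=(395,230,.06),knob=(200,224,.07),lamp=(261,168,.03),big=(436,199,.06),tape=(319,174,.04),a=(176,179,.02),b=(233,162,.02),w=(164,248,.02)).items(): print(n,on(K,T,u,v,z).round(3))
p,R,o=tool(); print(R.round(3))
_,Kw,Tw=snap("wrist","w1"); print((R.T@Tw[:3,:3]).round(3),(R.T@(Tw[:3,3]-p)).round(4))
E
```

```text
clamp [0.465 0.229 0.02 ]
keeper [ 0.447 -0.223  0.06 ]
knob [0.455 0.295 0.07 ]
lamp [0.62  0.145 0.03 ]
big [ 0.533 -0.335  0.06 ]
tape [ 0.603 -0.018  0.04 ]
a [0.587 0.384 0.02 ]
b [0.639 0.226 0.02 ]
w [0.394 0.402 0.02 ]
[[-0.     0.233  0.973]
 [-0.001  0.973 -0.233]
 [-1.    -0.001 -0.   ]]
[[ 0.    -0.277  0.961]
 [ 1.    -0.001 -0.   ]
 [ 0.001  0.961  0.277]] [-0.179   0.     -0.0815]
```

View pics/t1c.png

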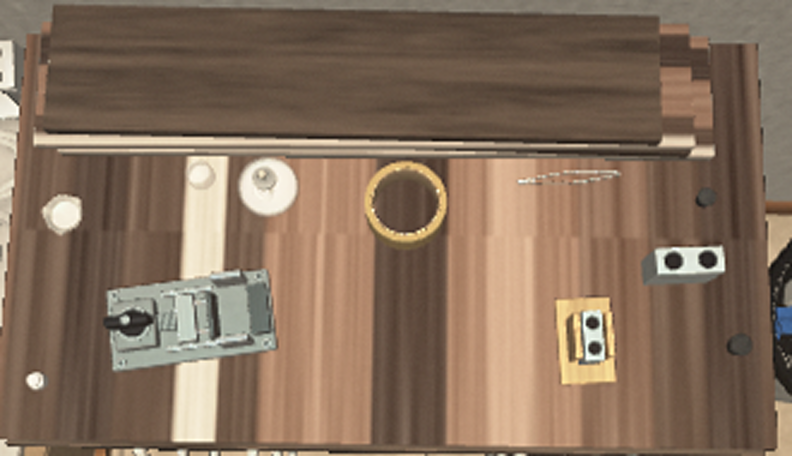

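>>> send_rows(increments=[[1,-0.06,0,0,0],[1,-0.06,0,0,0],[1,-0.06,-0.03,0.066,-0.1],[1,-0.06,-0.047,0.104,-0.24],[1,-0.06,-0.063,0.14,-0.37]])

```text
time: 0.67
tool_pos: [0.2209, 0.4632, 0.266]
ee_rot: [0.757, 1.57, 0.854]
wrist_force: [-0.1, 1.5, -0.5]
width: 0.0941
```

```bash
cat >> h.py <<'E'
def plan(tx,ty,tz,yaw=None):
    """increments to reach TCP world xyz with tool y at yaw deg (mod 180)"""
    p,R,o=tool(); d=R.T@(np.array([tx,ty,tz])-p); y0=np.degrees(np.arctan2(R[1,1],R[0,1]))
    r=0 if yaw is None else -((yaw-y0+90)%180-90)
    print("t",round(o["time"],2),"p",p.round(4),"yawY",y0.round(2),"inc",d.round(4),"roll",np.radians(r).round(4),"J",o["joint_positions"].round(2),"F",o["wrist_force"].round(1),"w",round(o["width"],4))
E
python3 -c "
from h import *
plan(.515,.236,.2,97.7)"
```

```text
t 0.67 p [0.2209 0.4632 0.266 ] yawY 95.58 inc [ 0.066  -0.2548  0.2706] roll -0.037 J [ 1.02  0.    1.34 -0.    1.8  -0.65] F [-0.1  1.5 -0.5] w 0.0941
```

>>> send_rows(increments=[[1,0.01,-0.03,0.03,0],[1,0.02,-0.06,0.06,0],[1,0.03,-0.09,0.09,0],[1,0.04,-0.115,0.12,0],[1,0.05,-0.14,0.14,0]])

```text
time: 1.08
tool_pos: [0.3743, 0.3354, 0.2152]
ee_rot: [0.346, 1.57, 0.435]
wrist_force: [0.5, 0.3, -0.1]
width: 0.0938
```

```bash
python3 -c "
from h import *
plan(.515,.236,.2,97.7)"
```

```text
t 1.08 p [0.3743 0.3354 0.2152] yawY 95.1 inc [ 0.0153 -0.1116  0.1313] roll -0.0453 J [ 0.62 -0.02  1.46 -0.    1.7  -1.04] F [ 0.5  0.3 -0.1] w 0.0938
```

>>> send_rows(increments=[[1,0,-0.03,0.04,-0.04],[1,0,-0.06,0.08,-0.04],[1,0,-0.09,0.11,-0.04],[1,0,-0.1,0.11,-0.04],[1,0,-0.1,0.11,-0.04]])

```text
time: 1.5
tool_pos: [0.4937, 0.2431, 0.2145]
ee_rot: [-1.801, 1.568, -1.677]
wrist_force: [0.3, 0.7, 1.3]
width: 0.094
```

```bash
python3 -c "
from h import *
plan(.515,.236,.2,97.7)
snap('wrist','w2')
snap('top','t2')
"
```

```text
t 1.5 p [0.4937 0.2431 0.2145] yawY 97.06 inc [ 0.0145 -0.0096  0.0202] roll -0.0111 J [ 0.36  0.09  1.35 -0.    1.7  -1.34] F [0.3 0.7 1.3] w 0.094
```

View pics/w2.png

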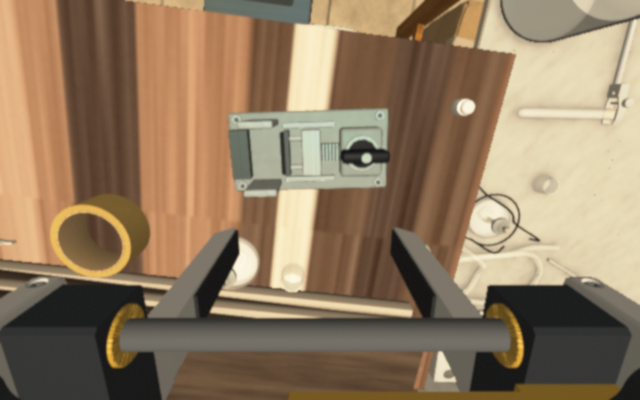

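```bash
python3 -c "
from h import *
crop('w2',220,100,180,105,4.4,'w2c')
"
```

```text
(no output)
```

View pics/w2c.png

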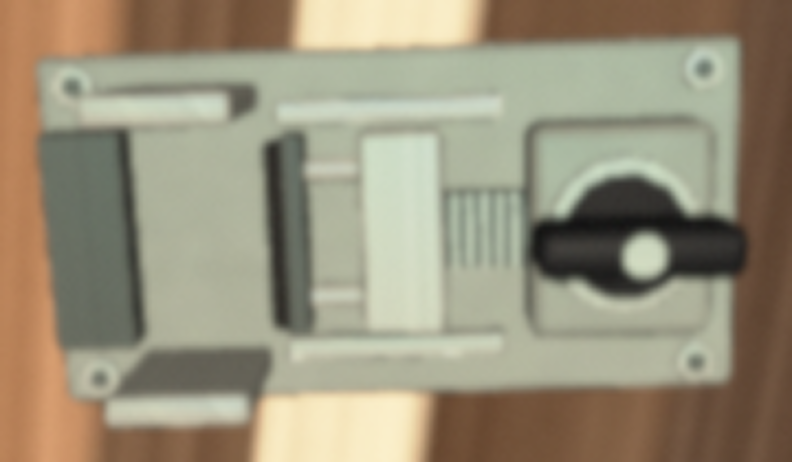

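```bash
cat >> h.py <<'E'
def fit(model,pts):
    """2D rigid fit: pts=R(yaw) model + t"""
    m=np.array(model)[:,:2];q=np.array(pts)[:,:2];mc=m.mean(0);qc=q.mean(0);a=m-mc;b=q-qc
    th=np.arctan2((a[:,0]*b[:,1]-a[:,1]*b[:,0]).sum(),(a*b).sum()); c,s=np.cos(th),np.sin(th);Rm=np.array([[c,-s],[s,c]])
    t=qc-Rm@mc; print("yaw",np.degrees(th).round(2),"t",t.round(4),"res mm",((m@Rm.T+t-q)*1e3).round(1).tolist()); return th,t
def uc(x,y,x0,y0,k): return (x+.5)/k-.5+x0,(y+.5)/k-.5+y0
E
python3 -c "
from h import *
im,K,T=load('w2')
P=lambda x,y,z: on(K,T,*uc(x,y,220,100,4.4),z)
q=[P(40,62,.012),P(740,40,.012),P(728,382,.012),P(72,398,.012)]
m=[(-.095,-.048),(.095,-.048),(.095,.048),(-.095,.048)]
th,t=fit(m,q)
c,s=np.cos(th),np.sin(th);R=np.array([[c,-s],[s,c]])
loc=lambda p:((p[:2]-t)@R*1e3).round(1)
print('jaw face top ends',loc(P(126,130,.028)),loc(P(143,345,.028)))
print('pad top',loc(P(268,140,.035)),loc(P(278,328,.035)))
print('knob ends',loc(P(533,248,.073)),loc(P(746,246,.073)), 'cap',loc(P(645,257,.073)))
print('jaw pt',t+R@[-.07,0],'knob',t+R@[.06,0])
"
```

```text
yaw 98.68 t [0.4661 0.2329] res mm [[93.7, 12.4], [93.4, 15.8], [-94.1, -12.7], [-93.1, -15.6]]
jaw face top ends [-68.3  29.1] [-68.7 -27.9]
pad top [-30.9  26. ] [-31.1 -22.8]
knob ends [33.5  2.4] [82.9  1.5] cap [59.5 -0.4]
jaw pt [0.47663997 0.16367574] knob [0.45702683 0.2921877 ]
```

```bash
python3 -c "
from h import *
im,K,T=load('w2')
P=lambda x,y,z: on(K,T,*uc(x,y,220,100,4.4),z)
q=[P(40,62,.012),P(740,40,.012),P(728,382,.012),P(72,398,.012)]
m=[(-.095,.048),(.095,.048),(.095,-.048),(-.095,-.048)]
th,t=fit(m,q)
c,s=np.cos(th),np.sin(th);R=np.array([[c,-s],[s,c]])
loc=lambda p:((p[:2]-t)@R*1e3).round(1)
print('jaw face top ends',loc(P(126,130,.028)),loc(P(143,345,.028)))
print('pad top',loc(P(268,140,.035)),loc(P(278,328,.035)))
print('knob ends',loc(P(533,248,.073)),loc(P(746,246,.073)), 'cap',loc(P(645,257,.073)))
print('cheek tops',[loc(P(*a,.068)) for a in [(78,97),(228,97),(80,122),(105,400),(248,398)]])
print('jaw pt',t+R@[-.07,0],'knob',t+R@[.06,0])
# top view check
im,K,T=load('t1')
Q=lambda x,y,z: on(K,T,*uc(x,y,150,90,2.4),z)
fit(m,[Q(114,371,.012),Q(106,289,.012),Q(267,269,.012),Q(277,348,.012)])
fit([m[i] for i in(1,2,3,0)],[Q(114,371,.012),Q(106,289,.012),Q(267,269,.012),Q(277,348,.012)])
"
```

```text
yaw 98.6 t [0.4661 0.2329] res mm [[-1.3, -2.0], [-1.3, 1.4], [0.9, 1.8], [1.7, -1.2]]
jaw face top ends [-68.4  29. ] [-68.6 -28. ]
pad top [-30.9  26. ] [-31.1 -22.9]
knob ends [33.5  2.4] [82.9  1.6] cap [59.5 -0.4]
cheek tops [array([-70.3,  39.3]), array([-35.9,  38.3]), array([-70.4,  33.7]), array([-70.6, -32.7]), array([-35.7, -33.1])]
jaw pt [0.47654331 0.16366106] knob [0.45710968 0.29220029]
yaw 8.87 t [0.4672 0.2294] res mm [[-39.9, -52.6], [52.8, -38.8], [41.3, 52.8], [-54.1, 38.6]]
yaw 98.63 t [0.4672 0.2294] res mm [[-0.3, 1.4], [-0.5, 0.2], [1.7, -1.2], [-0.9, -0.5]]
```

>>> send_rows(increments=[[1,0,-0.04,-0.008,0.11],[1,0,-0.08,-0.016,0.22],[1,0,-0.12,-0.024,0.33],[1,0,-0.16,-0.032,0.44],[1,0,-0.2,-0.04,0.55]])

```text
time: 2.02
tool_pos: [0.476, 0.044, 0.2159]
ee_rot: [1.084, 1.57, 0.662]
wrist_force: [0.8, -0.7, -0.4]
width: 0.0943
```

```bash
python3 -c "
from h import *
plan(.449,-.263,.2,2.8)"
```

```text
t 2.02 p [0.476  0.044  0.2159] yawY 65.82 inc [ 0.0156 -0.2911  0.1011] roll 1.0999 J [-0.03 -0.08  1.52  0.    1.7  -1.18] F [ 0.8 -0.7 -0.4] w 0.0943
```

>>> send_rows(increments=[[1,0,-0.035,0.013,0.11],[1,0,-0.073,0.026,0.22],[1,0,-0.11,0.039,0.33],[1,0,-0.147,0.052,0.44],[1,0,-0.18,0.065,0.55]])

```text
time: 2.43
tool_pos: [0.4625, -0.1474, 0.216]
ee_rot: [1.053, 1.57, 0.079]
wrist_force: [0.4, 1.0, 0.7]
width: 0.0939
```

```bash
python3 -c "
from h import *
plan(.449,-.263,.2,2.8)"
```

```text
t 2.43 p [ 0.4625 -0.1474  0.216 ] yawY 34.22 inc [ 0.016  -0.0762  0.088 ] roll 0.5484 J [-0.43 -0.06  1.5   0.    1.7  -1.02] F [0.4 1.  0.7] w 0.0939
```

>>> send_rows(increments=[[1,0,-0.03,0.03,0.11],[1,0,-0.07,0.08,0.22],[1,0,-0.07,0.085,0.33],[1,0,-0.07,0.085,0.44],[1,0,-0.07,0.085,0.54]])

```text
time: 2.85
tool_pos: [0.4534, -0.2568, 0.2152]
ee_rot: [-3.138, 1.57, 1.629]
wrist_force: [-0.0, 0.5, -0.6]
width: 0.0942
```

```bash
python3 -c "
from h import *
plan(.449,-.263,.2,2.8)
snap('wrist','w3')
crop('w3',200,60,220,165,3.6,'w3c')
"
```

```text
t 2.85 p [ 0.4534 -0.2568  0.2152] yawY 3.13 inc [ 0.0152 -0.0047  0.006 ] roll 0.0057 J [-0.62  0.02  1.42  0.    1.7  -0.68] F [-0.   0.5 -0.6] w 0.0942
```

View pics/w3c.png

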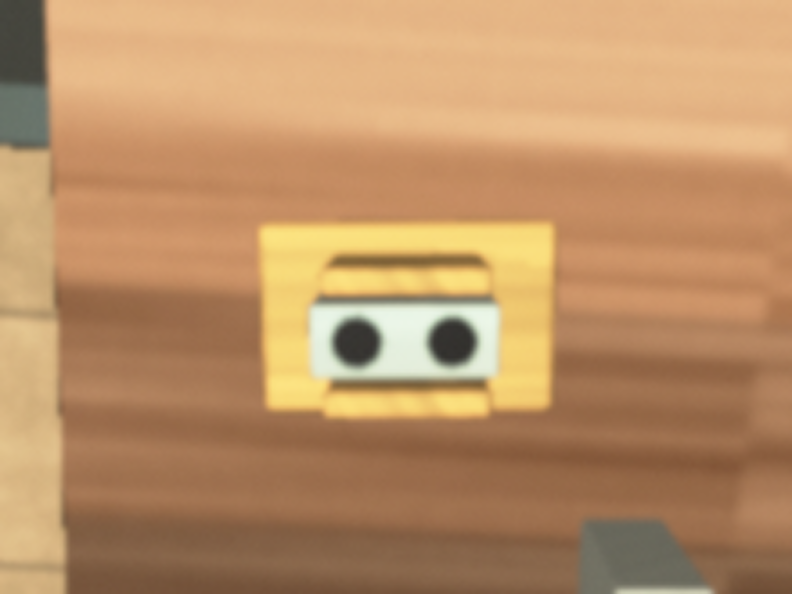

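```bash
python3 -c "
from h import *
im,K,T=load('w3')
P=lambda x,y,z: on(K,T,*uc(x,y,200,60,3.6),z)
fit([(-.028,.011),(.028,.011),(.028,-.011),(-.028,-.011)],[P(311,302,.064),P(499,301,.064),P(497,377,.064),P(314,379,.064)])
fit([(-.05,.032),(.05,.032),(.05,-.032),(-.05,-.032)],[P(260,226,.01),P(554,224,.01),P(551,408,.01),P(266,409,.01)])
im,K,T=load('t1')
P=lambda x,y,z: on(K,T,*uc(x,y,150,90,2.4),z)
fit([(.028,.011),(.028,-.011),(-.028,-.011),(-.028,.011)],[P(581,312,.064),P(605,310,.064),P(608,360,.064),P(584,362,.064)])
"
```

```text
yaw 3.52 t [ 0.4485 -0.2249] res mm [[-0.8, -0.3], [0.7, -0.1], [1.0, 0.2], [-1.0, 0.2]]
yaw 3.4 t [ 0.449  -0.2256] res mm [[-1.4, 1.0], [1.3, 1.1], [0.7, -0.9], [-0.7, -1.2]]
yaw 2.83 t [ 0.448  -0.2283] res mm [[1.0, -2.1], [-0.6, 2.6], [-0.9, 2.0], [0.5, -2.5]]
```

>>> send_rows(increments=[[1,0.03,-0.003,-0.0315,-0.005],[1,0.06,-0.003,-0.0315,-0.005],[1,0.085,-0.003,-0.0315,-0.005],[1,0.085,-0.003,-0.0315,-0.005],[1,0.085,-0.003,-0.0315,-0.005]])

```text
time: 3.32
tool_pos: [0.4479, -0.2236, 0.1296]
ee_rot: [-2.356, 1.568, 2.425]
wrist_force: [0.9, -0.1, 0.5]
width: 0.0941
```

```bash
python3 -c "
from h import *
plan(.4487,-.2255,.027,3.4)
snap('wrist','w4')
"
```

```text
t 3.32 p [ 0.4479 -0.2236  0.1296] yawY 3.96 inc [0.1026 0.0009 0.0021] roll 0.0098 J [-0.58  0.01  1.6   0.    1.53 -0.65] F [ 0.9 -0.1  0.5] w 0.0941
```

View pics/w4.png

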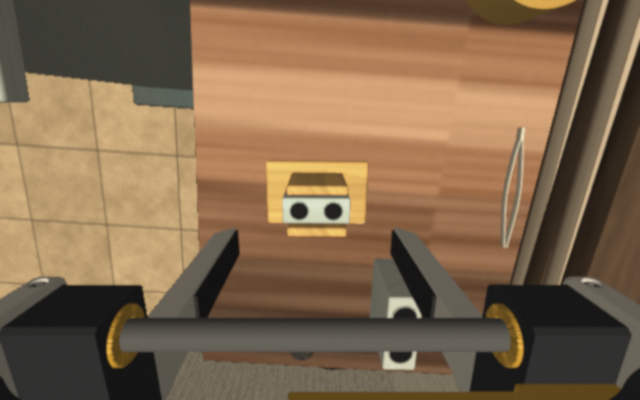

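>>> send_rows(increments=[[1,0.03,0.001,0.002,0.01],[1,0.06,0.001,0.002,0.01],[1,0.085,0.001,0.002,0.01],[1,0.102,0.001,0.002,0.01],[1,0.102,0.001,0.002,0.01]])

```text
time: 3.78
tool_pos: [0.4486, -0.2266, 0.0269]
ee_rot: [-2.267, 1.567, 2.502]
wrist_force: [-0.4, -0.1, 0.6]
width: 0.0942
```

>>> send_rows(increments=[[0.2,0,0,0,0],[0.1,0,0,0,0],[-1,0,0,0,0],[-1,0,0,0,0],[-1,0,0,0,0]])

```text
time: 4.2
tool_pos: [0.4504, -0.2281, 0.03]
ee_rot: [0.979, 1.568, -0.536]
wrist_force: [-0.4, -0.0, -0.5]
width: 0.0644
```

>>> send_rows(increments=[[-1,0,0,0,0],[-1,0,0,0,0],[-1,0,0,0,0],[-1,-0.004,0,0,0],[-1,-0.008,0,0,0]])

```text
time: 4.62
tool_pos: [0.4489, -0.2271, 0.0359]
ee_rot: [-2.339, 1.569, 2.429]
wrist_force: [0.5, -0.2, -1.2]
width: 0.0558
```

```bash
python3 -c "
from h import *
plan(.4487,-.2255,.13,3.4)
snap('wrist','w5')
"
```

```text
t 4.62 p [ 0.4489 -0.2271  0.0359] yawY 3.18 inc [-0.0941 -0.0003 -0.0017] roll -0.0038 J [-0.58  0.08  1.72  0.    1.34 -0.64] F [ 0.5 -0.2 -1.2] w 0.0558
```

View pics/w5.png

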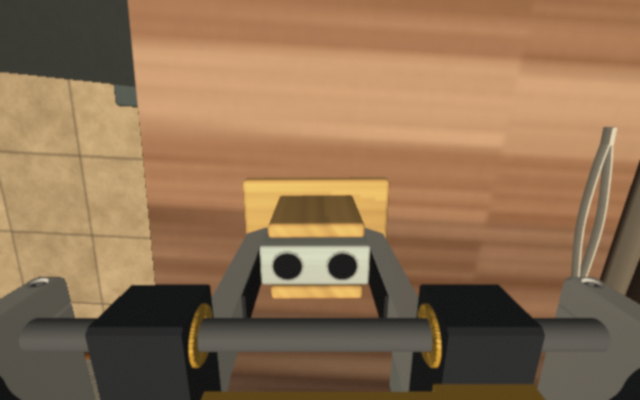

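>>> send_rows(increments=[[-1,-0.02,0,0,0],[-1,-0.04,0,0,0],[-1,-0.06,0,0,0],[-1,-0.08,0,0,0],[-1,-0.09,0,0,0]])

```text
time: 5.08
tool_pos: [0.4505, -0.2281, 0.129]
ee_rot: [0.988, 1.567, -0.527]
wrist_force: [-0.2, 0.7, -1.5]
width: 0.0561
```

```bash
python3 -c "
from h import *
plan(.48,0,.117,8.6)
snap('wrist','w6')
"
```

```text
t 5.08 p [ 0.4505 -0.2281  0.129 ] yawY 3.19 inc [ 0.0117  0.0421 -0.2261] roll -0.0945 J [-0.58  0.01  1.6   0.    1.52 -0.64] F [-0.2  0.7 -1.5] w 0.0561
```

View pics/w6.png

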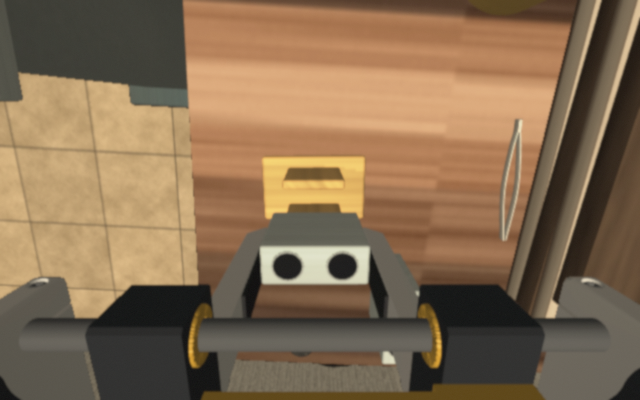

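>>> send_rows(increments=[[-1,0,0.008,-0.04,-0.02],[-1,0,0.016,-0.08,-0.04],[-1,0,0.024,-0.12,-0.06],[-1,0,0.032,-0.16,-0.08],[-1,0,0.04,-0.2,-0.09]])

```text
time: 5.55
tool_pos: [0.4775, -0.0238, 0.1252]
ee_rot: [-1.979, 1.569, 2.879]
wrist_force: [0.9, -0.7, -0.9]
width: 0.0557
```

>>> send_rows(increments=[[-1,0.02,0,-0.025,0],[-1,0.04,0,-0.025,0],[-1,0.06,0,-0.025,0],[-1,0.07,0,-0.025,0],[-1,0.07,0,-0.025,0]])

```text
time: 5.97
tool_pos: [0.4717, -0.0004, 0.0526]
ee_rot: [-1.841, 1.563, 3.017]
wrist_force: [-0.1, 0.2, -2.9]
width: 0.0556
```

```bash
python3 -c "
from h import *
plan(.48,0,.017,8.6)
p,R,o=tool(); print(o['wrist_force'])
snap('side','s6');crop('s6',260,150,120,110,6,'s6c')
"
```

```text
t 5.97 p [ 4.717e-01 -4.000e-04  5.260e-02] yawY 8.36 inc [0.0356 0.0085 0.0009] roll -0.0042 J [-0.12  0.    1.77  0.    1.38 -0.27] F [-0.1  0.2 -2.9] w 0.0556
[-0.12786792  0.19936433 -2.85783609]
```

View pics/s6c.png

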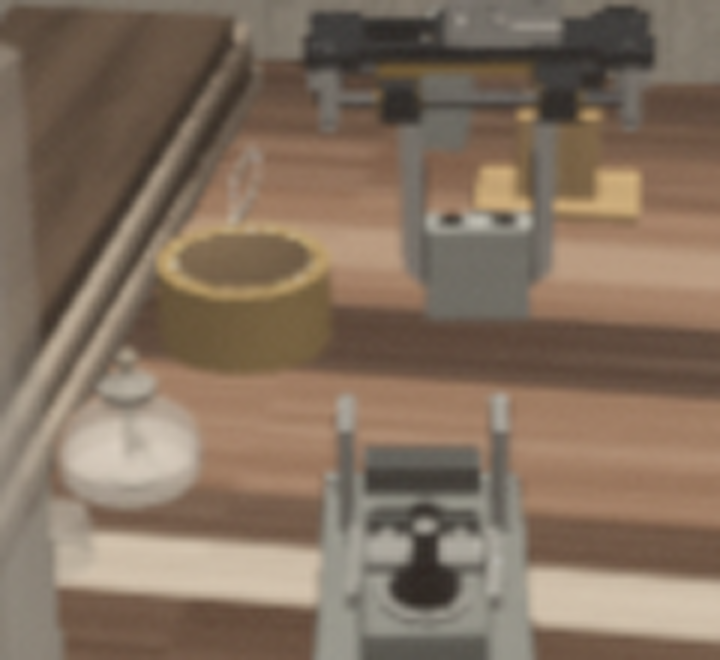

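>>> send_rows(increments=[[-1,0.015,0,0,0],[-1,0.027,0,0,0],[-1,0.032,0,0,0],[-1,0.032,0,0,0],[-1,0.032,0,0,0]])

```text
time: 6.43
tool_pos: [0.4753, -0.0013, 0.0253]
ee_rot: [1.445, 1.57, 0.019]
wrist_force: [0.1, -0.2, -1.5]
width: 0.0556
```

>>> send_rows(increments=[[-1,0.001,0,0,0],[-1,0.002,0,0,0],[-1,0.002,0,0,0]])

```text
time: 6.68
tool_pos: [0.4751, -0.001, 0.023]
ee_rot: [1.43, 1.57, 0.005]
wrist_force: [-0.0, 0.7, -2.0]
width: 0.0559
```

>>> send_rows(increments=[[-1,0.002,0,0,0],[-1,0.003,0,0,0],[-1,0.003,0,0,0]])

```text
time: 6.93
tool_pos: [0.4746, -0.0008, 0.0193]
ee_rot: [-2.137, 1.571, 2.721]
wrist_force: [-0.1, -0.0, -1.6]
width: 0.0559
```

>>> send_rows(increments=[[-1,0.001,0,0,0],[-1,0.001,0,0,0]])

```text
time: 7.1
tool_pos: [0.4747, -0.0009, 0.0192]
ee_rot: [3.037, 1.571, 1.612]
wrist_force: [-1.3, 0.1, 4.5]
width: 0.0558
```

Contact (force z up to +4.5 N). Release and rise.

>>> send_rows(increments=[[-0.2,0,0,0,0],[0.6,0,0,0,0],[0.6,0,0,0,0],[0.6,0,0,0,0],[0.6,0,0,0,0]])

```text
time: 7.52
tool_pos: [0.4748, -0.0009, 0.0183]
ee_rot: [1.834, 1.571, 0.409]
wrist_force: [0.9, -0.3, -0.4]
width: 0.0748
```

>>> send_rows(increments=[[0.6,-0.02,0,0,0],[0.6,-0.05,0,0,0],[0.6,-0.09,0,0,0],[0.6,-0.13,0,0,0],[0.6,-0.13,0,0.04,0]])

```text
time: 7.93
tool_pos: [0.4852, -0.0366, 0.158]
ee_rot: [1.475, 1.554, 0.058]
wrist_force: [2.4, -0.8, 1.6]
width: 0.0752
```

>>> send_rows(increments=[[0.6,0,0,0,0],[0.6,0,0,0,0]])

```text
time: 8.1
tool_pos: [0.4809, -0.0417, 0.1489]
ee_rot: [1.253, 1.57, -0.175]
wrist_force: [-1.6, -0.0, -1.1]
width: 0.0752
```

```bash
python3 -c "
from h import *
plan(.475,0,.12,98.6)
snap('wrist','w7')
crop('w7',220,80,200,150,4,'w7c')
"
```

```text
t 8.1 p [ 0.4809 -0.0417  0.1489] yawY 8.18 inc [ 0.0288  0.0001 -0.0422] roll 1.5635 J [-0.2  -0.05  1.62  0.    1.57 -0.35] F [-1.6 -0.  -1.1] w 0.0752
```

View pics/w7c.png

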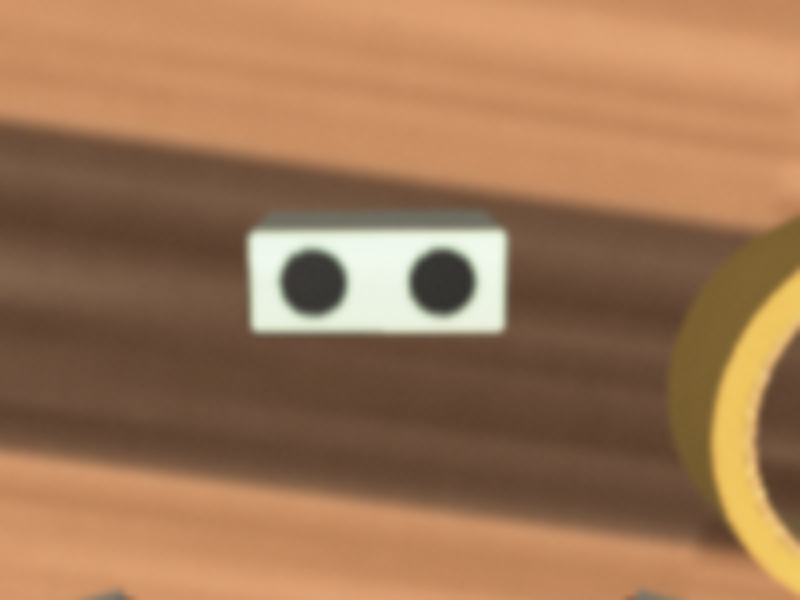

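```bash
python3 -c "
from h import *
im,K,T=load('w7')
P=lambda x,y,z: on(K,T,*uc(x,y,220,80,4),z)
fit([(-.028,.011),(.028,.011),(.028,-.011),(-.028,-.011)],[P(248,230,.054),P(507,230,.054),P(505,332,.054),P(251,332,.054)])
"
```

```text
yaw 8.16 t [0.4737 0.0016] res mm [[-0.1, -0.1], [0.2, -0.0], [0.0, 0.1], [-0.1, 0.0]]
```

>>> send_rows(increments=[[0,0,0,-0.01,-0.12],[0,0,0,-0.02,-0.24],[0,0,0,-0.03,-0.36],[0,0,0,-0.042,-0.48],[0,0,0,-0.042,-0.6]])

```text
time: 8.57
tool_pos: [0.473, 0.0037, 0.1469]
ee_rot: [-2.886, 1.567, 2.58]
wrist_force: [0.2, -0.1, 1.0]
width: 0.0478
```

>>> send_rows(increments=[[0,0,0,0,-0.12],[0,0,0,0,-0.24],[0,0,0,0,-0.36],[0,0,0,0,-0.48],[0,0,0,0,-0.6]])

```text
time: 8.98
tool_pos: [0.4734, 0.0022, 0.1469]
ee_rot: [3.075, 1.568, 2.857]
wrist_force: [0.2, 0.7, 0.7]
width: 0.0471
```

>>> send_rows(increments=[[0,0,0,0,-0.12],[0,0,0,0,-0.24],[0,0,0,0,-0.36],[0,0,0,0,-0.36],[0,0,0,0,-0.36]])

```text
time: 9.4
tool_pos: [0.4736, 0.0018, 0.1473]
ee_rot: [2.731, 1.568, 2.863]
wrist_force: [-0.1, -0.2, 0.5]
width: 0.047
```

```bash
python3 -c "
from h import *
plan(.475,-.002,.12,98.3)
snap('wrist','w8')
crop('w8',220,80,200,150,4,'w8c')
"
```

```text
t 9.4 p [0.4736 0.0018 0.1473] yawY 97.6 inc [ 0.0273 -0.004   0.0009] roll -0.0122 J [-0.12 -0.06  1.64  0.    1.57 -1.82] F [-0.1 -0.2  0.5] w 0.047
```

View pics/w8.png

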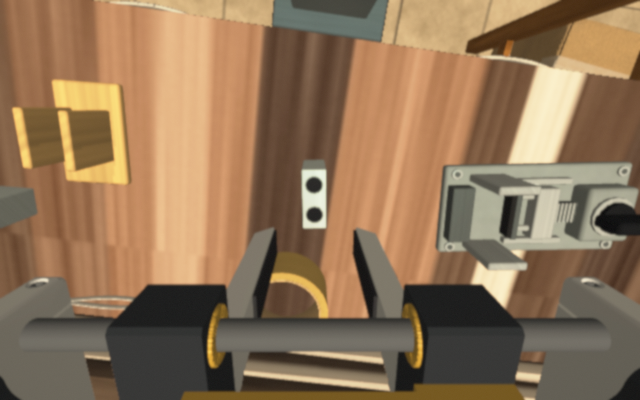

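View pics/w8c.png

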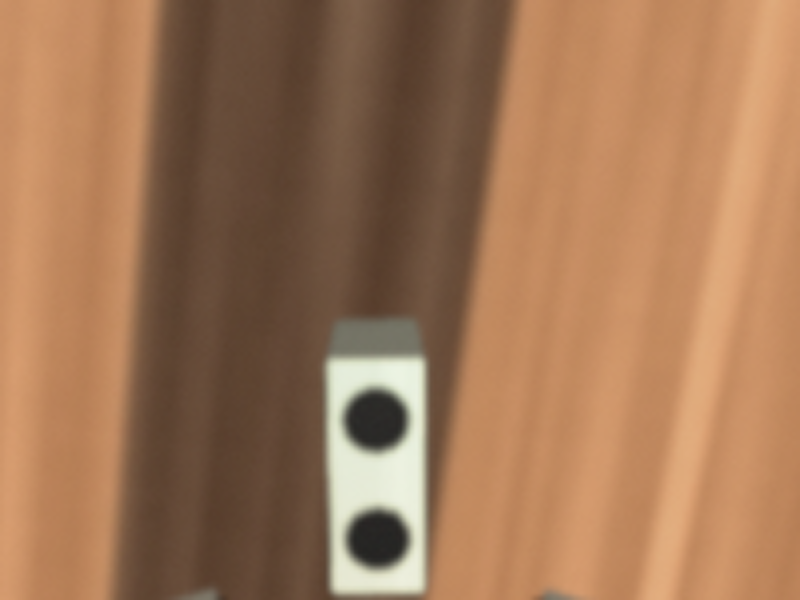

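```bash
python3 -c "
from h import *
im,K,T=load('w8')
P=lambda x,y,z: on(K,T,*uc(x,y,220,80,4),z)
th,t=fit([(-.028,.011),(-.028,-.011),(.028,-.011),(.028,.011)],[P(326,356,.054),P(426,356,.054),P(426,594,.054),P(331,594,.054)][::1])
th,t=fit([(-.028,-.011),(-.028,.011),(.028,.011),(.028,-.011)],[P(326,356,.054),P(426,356,.054),P(426,594,.054),P(331,594,.054)])
plan(*t,.026,98.3)
"
```

```text
yaw 8.2 t [0.4733 0.0015] res mm [[-3.0, 21.7], [3.0, -21.8], [3.0, -21.8], [-3.0, 21.9]]
yaw 8.02 t [0.4733 0.0015] res mm [[0.1, 0.0], [-0.1, 0.0], [-0.1, -0.1], [0.1, -0.0]]
t 9.45 p [0.4738 0.0017 0.1476] yawY 97.6 inc [ 0.1216 -0.0002 -0.0004] roll -0.0122 J [-0.12 -0.06  1.64  0.    1.57 -1.82] F [ 0.2 -0.8 -0.9] w 0.0473
```

>>> send_rows(increments=[[0,0.035,0,0,-0.01],[0,0.07,0,0,-0.01],[0,0.1,0,0,-0.01],[0,0.12,0,0,-0.01],[0,0.12,0,0,-0.01]])

```text
time: 9.87
tool_pos: [0.4698, 0.0019, 0.023]
ee_rot: [2.86, 1.559, 3.003]
wrist_force: [-1.1, -0.2, -0.4]
width: 0.0474
```

>>> send_rows(increments=[[-0.3,0,0,0,0],[-0.45,0,0,0,0],[-1,0,0,0,0],[-1,0,0,0,0],[-1,0,0,0,0]])

```text
time: 10.28
tool_pos: [0.4759, 0.001, 0.0304]
ee_rot: [-0.183, 1.567, -0.039]
wrist_force: [0.1, -0.3, 4.8]
width: 0.0216
```

```bash
python3 -c "
from h import *
plan(.475,-.002,.12,98.3)
"
```

```text
t 10.28 p [0.4759 0.001  0.0304] yawY 98.28 inc [-0.0896 -0.0029 -0.001 ] roll -0.0004 J [-0.12  0.03  1.79  0.    1.32 -1.83] F [ 0.1 -0.3  4.8] w 0.0216
```

>>> send_rows(increments=[[-1,0,0,0,0],[-1,-0.01,0,0,0],[-1,-0.04,0,0,0],[-1,-0.075,0,0,0],[-1,-0.11,0,0,0]])

```text
time: 10.7
tool_pos: [0.473, 0.0012, 0.1389]
ee_rot: [2.891, 1.567, 3.036]
wrist_force: [0.9, 0.2, -1.2]
width: 0.0217
```

>>> send_rows(increments=[[-1,0,0.03,0,0],[-1,0,0.06,0.005,0],[-1,0,0.09,0.01,0],[-1,0,0.12,0.02,0],[-1,0,0.12,0.02,0]])

```text
time: 11.12
tool_pos: [0.4766, 0.1272, 0.1387]
ee_rot: [1.458, 1.568, 1.608]
wrist_force: [-0.2, 0.4, -1.4]
width: 0.0214
```

```bash
python3 -c "
from h import *
plan(.474,.181,.12,98.6)
snap('wrist','w9')
snap('top','t9')
"
```

```text
t 11.12 p [0.4766 0.1272 0.1387] yawY 98.58 inc [0.0188 0.0535 0.0054] roll -0.0004 J [ 0.14 -0.02  1.61  0.    1.55 -1.58] F [-0.2  0.4 -1.4] w 0.0214
```

View pics/w9.png

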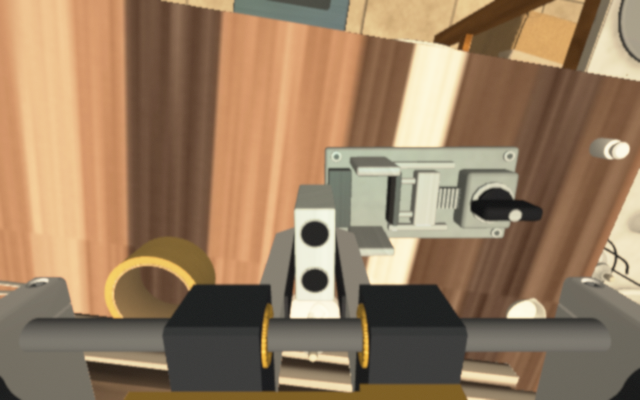

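```bash
python3 -c "
from h import *
crop('w9',285,140,260,195,3,'w9c')
"
```

```text
(no output)
```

View pics/w9c.png

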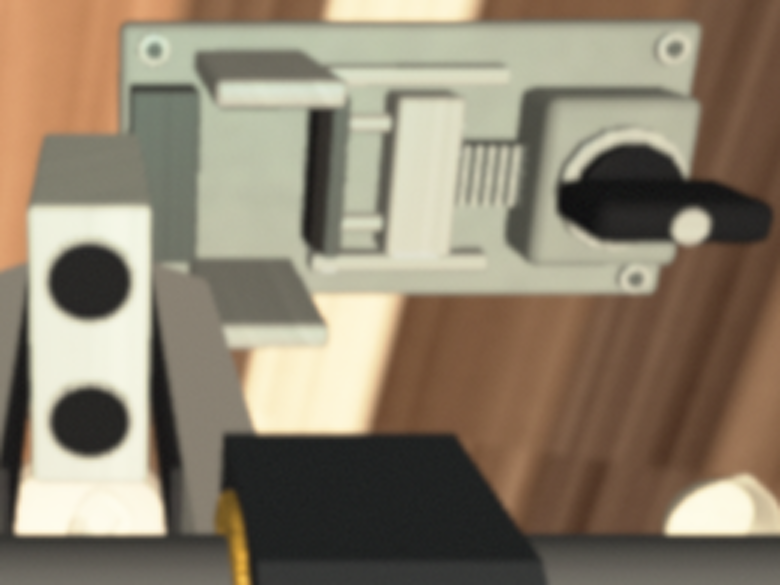

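```bash
python3 -c "
from h import *
im,K,T=load('w9')
P=lambda x,y,z: on(K,T,*uc(x,y,285,140,3),z)
th,t=fit([(-.095,.048),(.095,.048),(.095,-.048)],[P(122,25,.012),P(702,23,.012),P(657,292,.012)])
c,s=np.cos(th),np.sin(th);R=np.array([[c,-s],[s,c]])
loc=lambda p:((p[:2]-t)@R*1e3).round(1)
print('jaw',loc(P(197,90,.028)),loc(P(194,260,.028)))
print('cheek in',loc(P(221,105,.068)),loc(P(346,105,.068)),loc(P(200,262,.068)),loc(P(228,328,.068)),loc(P(327,328,.068)))
print('pad',loc(P(307,108,.028)),loc(P(304,243,.028)))
p,_,_=tool()
for zt in (p[2]-.030+.054,):
  th2,t2=fit([(-.028,-.011),(-.028,.011),(.028,.011),(.028,-.011)],[P(28,207,zt),P(151,207,zt),P(153,478,zt),P(33,478,zt)])
  print('block in clamp',loc(t2),'tcp',loc(p))
"
```

```text
yaw 98.9 t [0.4662 0.2318] res mm [[-0.0, -1.4], [-1.0, 0.8], [1.0, 0.6]]
jaw [-70.7  29.5] [-70.3 -27.3]
cheek in [-68.8  33.3] [-35.   33.1] [-73.3 -12.1] [-64.7 -32.6] [-36.  -32.9]
pad [-36.   23.5] [-34.4 -21.6]
yaw 9.13 t [0.4736 0.1272] res mm [[-0.8, -0.4], [-1.2, 0.2], [0.9, -0.3], [1.1, 0.5]]
block in clamp [-104.5    8.8] tcp [-108.8    6.7]
```

>>> send_rows(increments=[[-1,0,0.02,0.009,0],[-1,0,0.04,0.009,0],[-1,0,0.052,0.009,0],[-1,0,0.052,0.009,0],[-1,0,0.052,0.009,0]])

```text
time: 11.63
tool_pos: [0.4781, 0.1746, 0.1384]
ee_rot: [-2.079, 1.57, -1.934]
wrist_force: [-0.2, 0.0, -1.4]
width: 0.0216
```

```bash
python3 -c "
from h import *
plan(.474,.181,.12,98.6)
snap('wrist','w10')
plan(.474,.181,.12,98.6)
crop('w10',240,140,260,195,3,'w10c')
"
```

```text
t 11.63 p [0.4781 0.1746 0.1384] yawY 98.31 inc [ 0.0184  0.0069 -0.0031] roll -0.0051 J [ 0.24  0.02  1.57 -0.    1.55 -1.48] F [-0.2  0.  -1.4] w 0.0216
t 11.68 p [0.4782 0.1743 0.1384] yawY 98.27 inc [ 0.0184  0.0072 -0.0032] roll -0.0058 J [ 0.24  0.02  1.57 -0.    1.55 -1.48] F [-0.1 -0.6 -2.1] w 0.022
```

View pics/w10c.png

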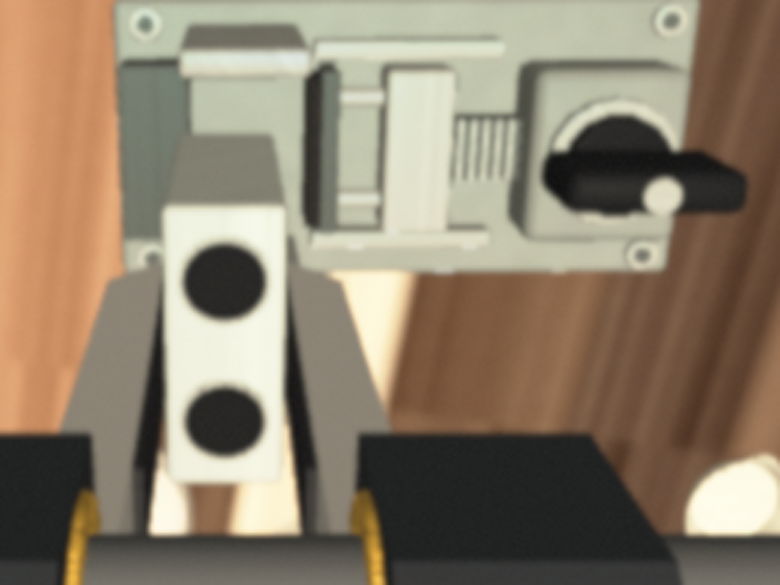

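```bash
cat > blk.py <<'E'
from h import *
im,K,T=load('w10')
P=lambda x,y,z: on(K,T,*uc(x,y,240,140,3),z)
th,t=fit([(-.095,.048),(.095,.048),(.095,-.048),(-.095,-.048)],[P(115,0,.012),P(699,0,.012),P(666,271,.012),P(125,268,.012)])
c,s=np.cos(th),np.sin(th);R=np.array([[c,-s],[s,c]])
loc=lambda p:((p[:2]-t)@R*1e3).round(1)
print('jaw',loc(P(189,75,.028)),'pad',loc(P(308,90,.028)),loc(P(306,228,.028)),'cheek',loc(P(181,74,.068)),loc(P(307,74,.068)))
for zt in (.162,.165):
  th2,t2=fit([(-.028,-.011),(-.028,.011),(.028,.011),(.028,-.011)],[P(163,207,zt),P(286,207,zt),P(285,482,zt),P(167,482,zt)])
  print('block in clamp',loc(t2))
E
python3 blk.py
```

```text
yaw 98.26 t [0.4659 0.2324] res mm [[-1.5, -1.2], [-1.9, 1.7], [1.1, 0.7], [2.4, -1.2]]
jaw [-69.9  24.9] pad [-32.9  20.2] [-32.4 -25.4] cheek [-70.5  32.5] [-36.8  32.5]
yaw 8.52 t [0.4756 0.1746] res mm [[-0.5, -0.4], [-0.7, 0.3], [0.6, -0.1], [0.6, 0.3]]
block in clamp [-58.6  -1.3]
yaw 8.52 t [0.474  0.1744] res mm [[-1.0, -0.7], [-1.2, 0.4], [1.1, 0.2], [1.1, 0.1]]
block in clamp [-58.6   0.2]
```

>>> send_rows(increments=[[-1,0.01,0.006,0,0.003],[-1,0.02,0.006,0,0.003],[-1,0.025,0.006,0,0.003],[-1,0.025,0.006,0,0.003],[-1,0.025,0.006,0,0.003]])

```text
time: 12.1
tool_pos: [0.4768, 0.1809, 0.1124]
ee_rot: [-2.983, 1.569, -2.842]
wrist_force: [0.3, 0.2, -1.2]
width: 0.0213
```

```bash
python3 -c "
from h import *
snap('wrist','w11')
plan(.474,.181,.12,98.6)
crop('w11',240,110,260,195,3,'w11c')
snap('side','s11');crop('s11',260,150,120,110,6,'s11c')
"
```

```text
t 12.15 p [0.4773 0.1811 0.1131] yawY 98.11 inc [-0.0069  0.0004 -0.0033] roll -0.0086 J [ 0.25  0.04  1.61 -0.    1.5  -1.46] F [-0.3 -0.3 -1.1] w 0.0219
```

View pics/w11c.png

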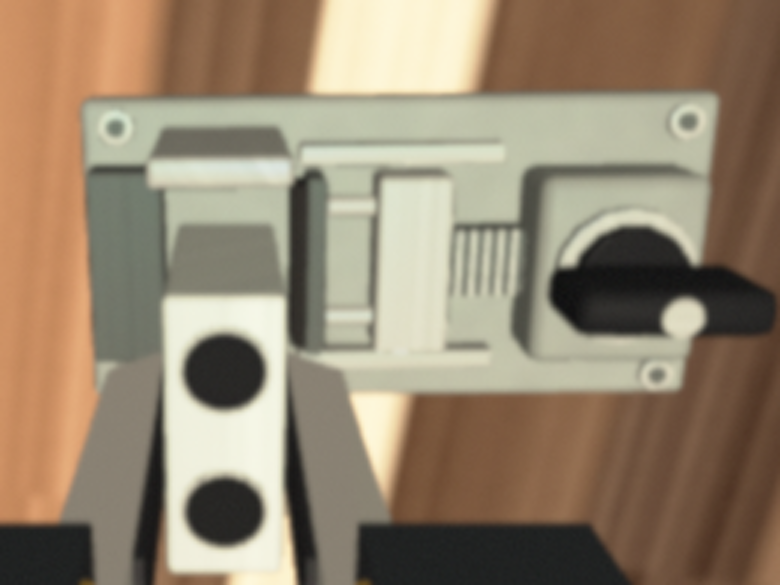

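View pics/s11c.png

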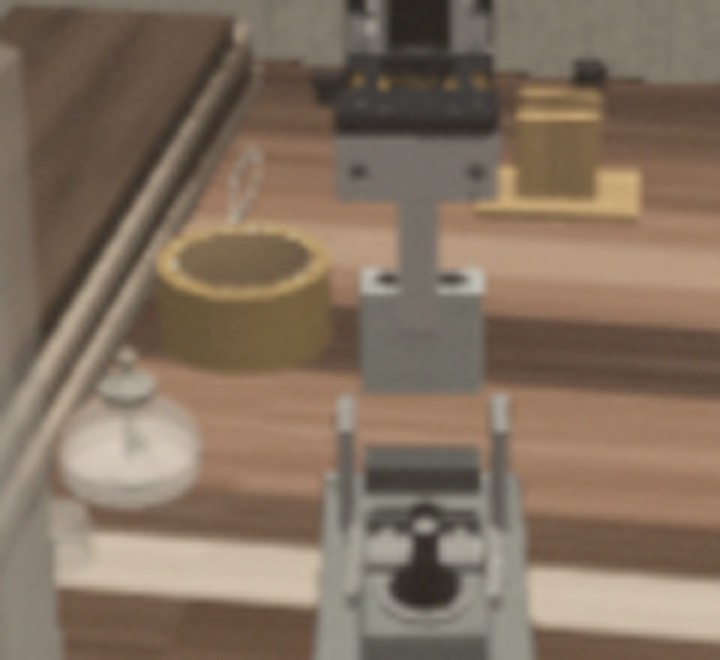

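```bash
python3 -c "
from h import *
im,K,T=load('w11')
P=lambda x,y,z: on(K,T,*uc(x,y,240,110,3),z)
th,t=fit([(-.095,.048),(.095,.048),(.095,-.048),(-.095,-.048)],[P(83,101,.012),P(719,95,.012),P(682,390,.012),P(97,388,.012)])
c,s=np.cos(th),np.sin(th);R=np.array([[c,-s],[s,c]])
loc=lambda p:((p[:2]-t)@R*1e3).round(1)
print('jaw',loc(P(163,190,.028)),'pad',loc(P(292,190,.028)),loc(P(292,330,.028)),'cheek',loc(P(148,185,.068)),loc(P(289,185,.068)))
for zt in (.136,.138):
  th2,t2=fit([(-.028,-.011),(-.028,.011),(.028,.011),(.028,-.011)],[P(163,296,zt),P(286,296,zt),P(285,572,zt),P(168,572,zt)])
  print('block in clamp',loc(t2),np.degrees(th2-th)+90)
"
```

```text
yaw 98.33 t [0.4652 0.2323] res mm [[-1.9, -1.5], [-1.6, 1.8], [0.8, 0.9], [2.7, -1.1]]
jaw [-69.8  22.4] pad [-33.   22.2] [-32.4 -20.1] cheek [-70.6  31.9] [-36.6  31.8]
yaw 8.4 t [0.4743 0.1809] res mm [[-0.4, -0.4], [-0.6, 0.3], [0.5, -0.0], [0.6, 0.1]]
block in clamp [-52.1  -1.5] 0.06259540966152599
yaw 8.4 t [0.4733 0.1808] res mm [[-0.7, -0.6], [-1.0, 0.4], [0.8, 0.1], [0.9, 0.1]]
block in clamp [-52.1  -0.5] 0.06259540966151178
```

>>> send_rows(increments=[[-1,0.02,0.001,-0.001,0],[-1,0.04,0.001,-0.001,0],[-1,0.055,0.001,-0.001,0],[-1,0.062,0.001,-0.001,0],[-1,0.062,0.001,-0.001,0]])

```text
time: 12.62
tool_pos: [0.4751, 0.1819, 0.0499]
ee_rot: [-3.032, 1.567, -2.891]
wrist_force: [-0.7, 0.6, -2.1]
width: 0.0215
```

>>> send_rows(increments=[[-1,0.002,0,0,0],[-1,0.003,0,0,0],[-1,0.003,0,0,0]])

```text
time: 12.87
tool_pos: [0.4772, 0.1825, 0.0496]
ee_rot: [0.134, 1.569, 0.276]
wrist_force: [0.4, 0.1, -2.3]
width: 0.0218
```

>>> send_rows(increments=[[-1,0.001,0,0,0],[-1,0.002,0,0,0],[-1,0.002,0,0,0]])

```text
time: 13.12
tool_pos: [0.4764, 0.1823, 0.0467]
ee_rot: [0.211, 1.57, 0.352]
wrist_force: [-0.6, 0.4, -1.6]
width: 0.0224
```

>>> send_rows(increments=[[-1,0.001,0,0,0],[-1,0.002,0,0,0],[-1,0.002,0,0,0]])

```text
time: 13.37
tool_pos: [0.4761, 0.1822, 0.0442]
ee_rot: [-3.101, 1.57, -2.959]
wrist_force: [-0.3, -0.5, -2.2]
width: 0.0218
```

>>> send_rows(increments=[[-1,0.001,0,0,0],[-1,0.001,0,0,0]])

```text
time: 13.53
tool_pos: [0.4762, 0.1822, 0.0433]
ee_rot: [3.093, 1.57, -3.049]
wrist_force: [0.0, 0.1, -2.5]
width: 0.0219
```

>>> send_rows(increments=[[-1,0.001,0,0,0],[-1,0.001,0,0,0]])

```text
time: 13.7
tool_pos: [0.4764, 0.1823, 0.0425]
ee_rot: [0.486, 1.571, 0.628]
wrist_force: [-0.2, -0.5, -1.4]
width: 0.0218
```

>>> send_rows(increments=[[-1,0.001,0,0,0],[-1,0.001,0,0,0]])

```text
time: 13.87
tool_pos: [0.4765, 0.1823, 0.0424]
ee_rot: [0.212, 1.57, 0.354]
wrist_force: [-1.2, -0.4, 3.6]
width: 0.0215
```

>>> send_rows(increments=[[-1,0.001,0,0,0],[-1,0.001,0,0,0]])

```text
time: 14.03
tool_pos: [0.477, 0.1824, 0.042]
ee_rot: [0.1, 1.569, 0.241]
wrist_force: [-1.0, -1.1, 5.8]
width: 0.022
```

```bash
python3 -c "
from h import *
plan(.474,.181,.12,98.6)
snap('side','s12');crop('s12',260,150,120,110,6,'s12c')
"
```

```text
t 14.03 p [0.477  0.1824 0.042 ] yawY 98.12 inc [-0.078  -0.0009 -0.003 ] roll -0.0083 J [ 0.25  0.09  1.7  -0.    1.35 -1.46] F [-1.  -1.1  5.8] w 0.022
```

View pics/s12c.png

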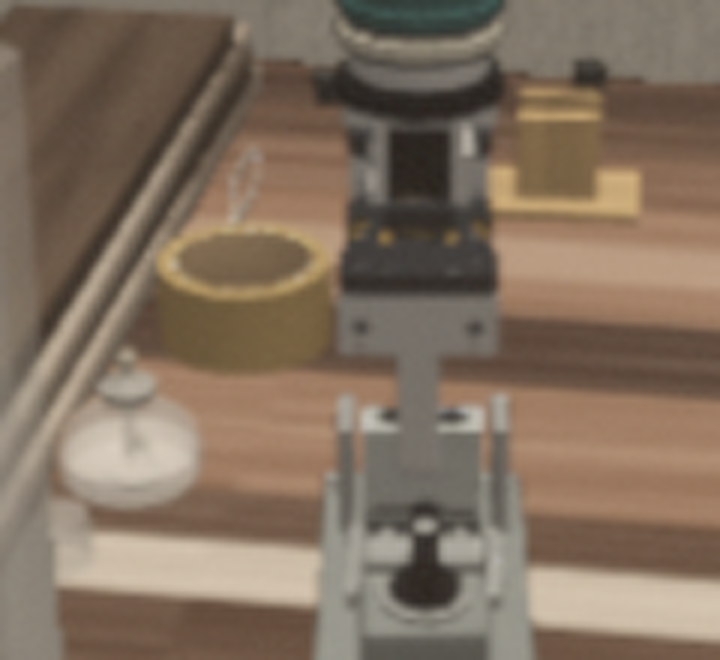

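>>> send_rows(increments=[[-0.4,0,0,0,0],[-0.2,0,0,0,0],[0,0,0,0,0],[0,0,0,0,0],[0,0,0,0,0]])

```text
time: 14.5
tool_pos: [0.4761, 0.1822, 0.0401]
ee_rot: [3.091, 1.57, -3.051]
wrist_force: [-0.6, 0.1, -0.9]
width: 0.0466
```

>>> send_rows(increments=[[0,-0.02,0,0,0],[0,-0.05,0,0,0],[0,-0.09,0,0,0],[0,-0.12,0,0,0],[0,-0.12,0,0,0]])

```text
time: 14.92
tool_pos: [0.4802, 0.1833, 0.1685]
ee_rot: [0.12, 1.557, 0.262]
wrist_force: [0.4, 0.5, -0.0]
width: 0.0472
```

```bash
python3 -c "
from h import *
snap('wrist','w13')
plan(.457,.291,.14,8.6)
crop('w13',240,110,260,195,3,'w13c')
"
```

```text
t 14.97 p [0.4788 0.1829 0.165 ] yawY 98.13 inc [ 0.025   0.1101 -0.0065] roll 1.5625 J [ 0.25  0.01  1.53  0.    1.59 -1.46] F [ 0.3 -0.   0. ] w 0.0473
```

View pics/w13c.png

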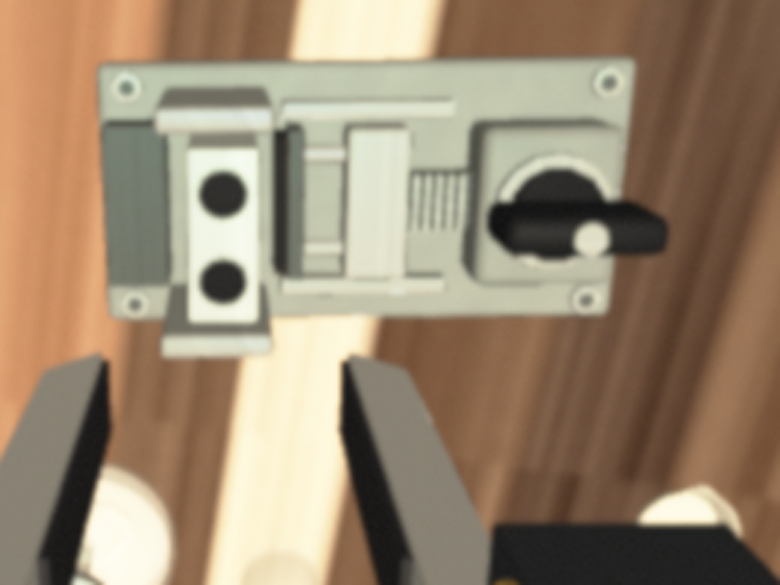

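>>> send_rows(increments=[[0,0,0.022,0,0.12],[0,0,0.044,0,0.24],[0,0,0.066,-0.003,0.36],[0,0,0.088,-0.005,0.48],[0,0,0.108,-0.007,0.6]])

```text
time: 15.38
tool_pos: [0.4528, 0.2888, 0.1581]
ee_rot: [-2.288, 1.567, -2.753]
wrist_force: [-0.5, -1.4, -0.4]
width: 0.0472
```

>>> send_rows(increments=[[0,0,0,0,0.12],[0,0,0,0,0.24],[0,0,0,0,0.36],[0,0,0,0,0.48],[0,0,0,0,0.6]])

```text
time: 15.8
tool_pos: [0.4531, 0.2878, 0.158]
ee_rot: [-1.629, 1.567, -2.693]
wrist_force: [-0.5, 0.3, -0.1]
width: 0.0471
```

>>> send_rows(increments=[[0,0,0,0,0.12],[0,0,0,0,0.24],[0,0,0,0,0.36],[0,0,0,0,0.36],[0,0,0,0,0.36]])

```text
time: 16.22
tool_pos: [0.4533, 0.2878, 0.1587]
ee_rot: [-1.286, 1.568, -2.701]
wrist_force: [0.5, -1.2, 0.0]
width: 0.0468
```

```bash
python3 -c "
from h import *
snap('wrist','w14')
plan(.457,.291,.14,8.6)
crop('w14',240,110,160,120,5,'w14c')
"
```

```text
t 16.27 p [0.4535 0.2879 0.1591] yawY 8.9 inc [ 0.019   0.004  -0.0026] roll 0.0053 J [0.46 0.07 1.48 0.   1.59 0.3 ] F [ 0.  -0.1  0.2] w 0.0469
```

View pics/w14.png

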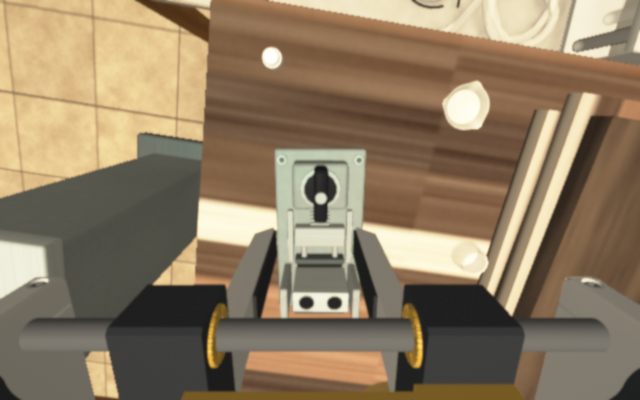

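View pics/w14c.png

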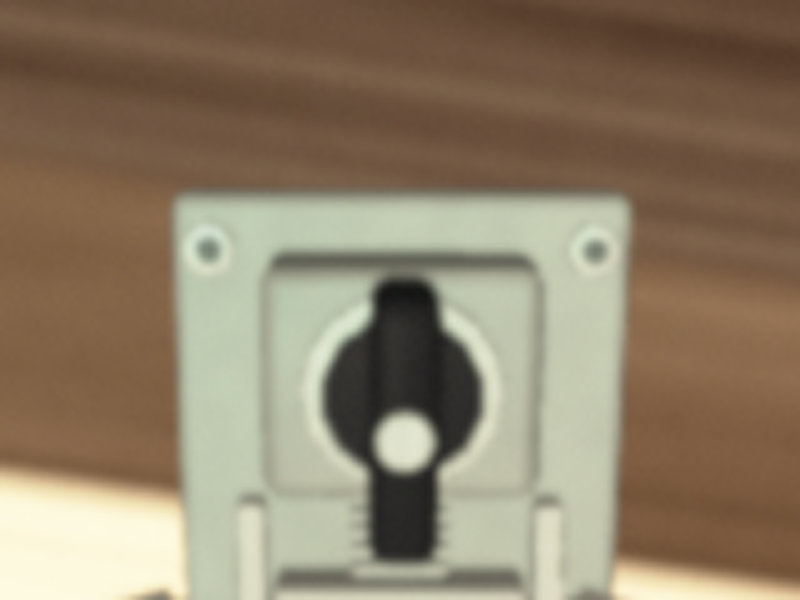

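```bash
python3 -c "
from h import *
im,K,T=load('w14')
p,R,o=tool()
Rc=np.array([[0,-.277,.961],[1,0,0],[0,.961,.277]]);tc=np.array([-.179,0,-.0815])
for (x,y,z) in ((405,441,.074),(404,285,.073),(402,555,.073),(404,392,.046),(405,250,.012)):
  u,v=uc(x,y,240,110,5); d=Rc@np.linalg.solve(K,[u,v,1]); s=(p[2]-z-tc[0])/d[0]; print('tool yz',(tc+d*s).round(4),'world',on(K,T,u,v,z).round(4))
print(T.round(4)); print((R.T@T[:3,:3]).round(3),(R.T@(T[:3,3]-p)).round(4))
"
```

```text
tool yz [ 0.0851  0.0053 -0.0039] world [0.4571 0.292  0.074 ]
tool yz [ 0.0861  0.005  -0.0314] world [0.4526 0.3191 0.073 ]
tool yz [0.0861 0.0049 0.0177] world [0.46   0.2706 0.073 ]
tool yz [ 0.1131  0.0056 -0.0055] world [0.4571 0.2936 0.046 ]
tool yz [ 0.1471  0.0063 -0.0273] world [0.4543 0.3151 0.012 ]
[[ 0.988   0.1489  0.04    0.4406]
 [ 0.1541 -0.9491 -0.2747  0.368 ]
 [-0.0029  0.2776 -0.9607  0.3376]
 [ 0.      0.      0.      1.    ]]
[[ 0.001 -0.277  0.961]
 [ 1.    -0.    -0.001]
 [ 0.001  0.961  0.277]] [-0.1786 -0.0007 -0.081 ]
```

>>> send_rows(increments=[[0,0.02,0.005,-0.005,0],[0,0.045,0.005,-0.005,0],[0,0.065,0.005,-0.005,0],[0,0.065,0.005,-0.005,0],[0,0.065,0.005,-0.005,0]])

```text
time: 16.68
tool_pos: [0.4572, 0.2933, 0.094]
ee_rot: [-1.271, 1.567, -2.688]
wrist_force: [0.7, 0.3, 0.4]
width: 0.0471
```

```bash
python3 -c "
from h import *
snap('wrist','w15')
plan(.457,.291,.052,8.6)
crop('w15',220,130,190,140,4.2,'w15c')
"
```

```text
t 16.73 p [0.4583 0.2939 0.0958] yawY 8.8 inc [ 0.0438 -0.0018  0.0027] roll 0.0035 J [0.47 0.12 1.55 0.   1.47 0.31] F [-0.2 -0.5  1.5] w 0.0471
```

View pics/w15c.png

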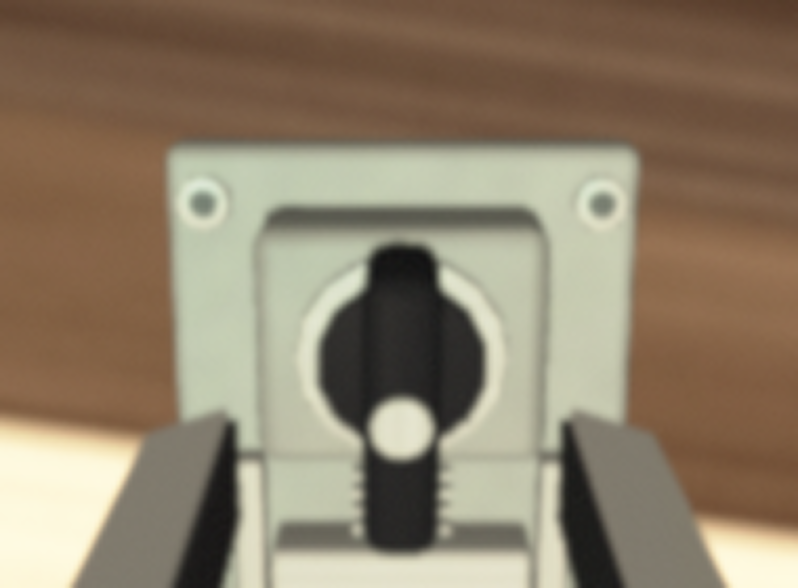

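>>> send_rows(increments=[[0,0.02,0,0,0],[0,0.035,0,0,0],[0,0.042,0,0,0],[0,0.042,0,0,0],[0,0.042,0,0,0]])

```text
time: 17.15
tool_pos: [0.4589, 0.2942, 0.0547]
ee_rot: [1.93, 1.569, 0.512]
wrist_force: [1.0, -0.2, 1.1]
width: 0.047
```

>>> send_rows(increments=[[-0.4,0,0,0,0],[-0.6,0,0,0,0],[-1,0,0,0,0],[-1,0,0,0,0],[-1,0,0,0,0]])

```text
time: 17.57
tool_pos: [0.4585, 0.294, 0.0539]
ee_rot: [1.948, 1.57, 0.53]
wrist_force: [0.2, 0.5, -0.9]
width: 0.0174
```

>>> send_rows(increments=[[-1,0,0,0,0],[-1,0,0,0,0],[-1,0,0,0,0]])

```text
time: 17.82
tool_pos: [0.4576, 0.2939, 0.0538]
ee_rot: [-1.677, 1.569, -3.095]
wrist_force: [-2.9, -0.7, 3.8]
width: 0.0127
```

```bash
cat >> h.py <<'E'
def st():
    p,R,o=tool(); print("t",round(o["time"],2),p.round(4),"yawY",np.degrees(np.arctan2(R[1,1],R[0,1])).round(2),"J6",o["joint_positions"][5].round(3),"F",o["wrist_force"].round(1),"M",o["wrist_torque"].round(3),"tau6",o["joint_torque"][5].round(3),"w",round(o["width"],4))
E
python3 -c "
from h import *
st()"
```

```text
t 17.82 [0.4576 0.2939 0.0538] yawY 8.74 J6 0.314 F [-2.9 -0.7  3.8] M [-0.212  0.787 -0.073] tau6 -0.061 w 0.0127
```

>>> send_rows(increments=[[-1,0,0,0,0.08],[-1,0,0,0,0.16],[-1,0,0,0,0.24],[-1,0,0,0,0.32],[-1,0,0,0,0.4]])

```text
time: 18.23
tool_pos: [0.4584, 0.2938, 0.0538]
ee_rot: [1.562, 1.57, -0.259]
wrist_force: [-1.3, -0.4, 2.9]
width: 0.0131
```

```bash
python3 -c "
from h import *
st(); snap('wrist','w16')"
```

```text
t 18.23 [0.4584 0.2938 0.0538] yawY -14.37 J6 0.717 F [-1.3 -0.4  2.9] M [-0.281  0.365  0.196] tau6 -0.655 w 0.0131
```

View pics/w16.png

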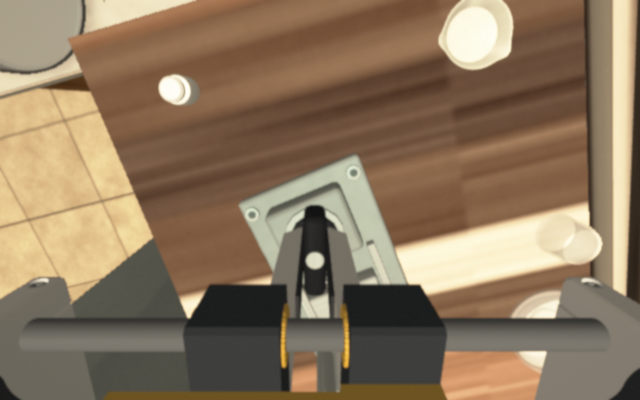

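>>> send_rows(increments=[[-1,0,0,0,0.08],[-1,0,0,0,0.16],[-1,0,0,0,0.24],[-1,0,0,0,0.32],[-1,0,0,0,0.4]])

```text
time: 18.7
tool_pos: [0.4592, 0.2934, 0.0538]
ee_rot: [1.861, 1.569, -0.36]
wrist_force: [0.9, -1.5, 1.7]
width: 0.0133
```

```bash
python3 -c "
from h import *
st()"
```

```text
t 18.7 [0.4592 0.2934 0.0538] yawY -37.2 J6 1.115 F [ 0.9 -1.5  1.7] M [-0.399  0.12   0.136] tau6 -0.639 w 0.0133
```

>>> send_rows(increments=[[-1,0,0,0,0.06],[-1,0,0,0,0.12],[-1,0,0,0,0.18],[-1,0,0,0,0.2],[-1,0,0,0,0.2]])

```text
time: 19.12
tool_pos: [0.4595, 0.2931, 0.0538]
ee_rot: [1.985, 1.568, -0.432]
wrist_force: [3.5, -3.6, 1.2]
width: 0.0126
```

```bash
python3 -c "
from h import *
st()
snap('side','s16');crop('s16',290,190,90,80,8,'s16c')"
```

```text
t 19.12 [0.4595 0.2931 0.0538] yawY -48.49 J6 1.312 F [ 3.5 -3.6  1.2] M [-0.67  -0.269  0.028] tau6 0.19 w 0.0126
```

View pics/s16c.png

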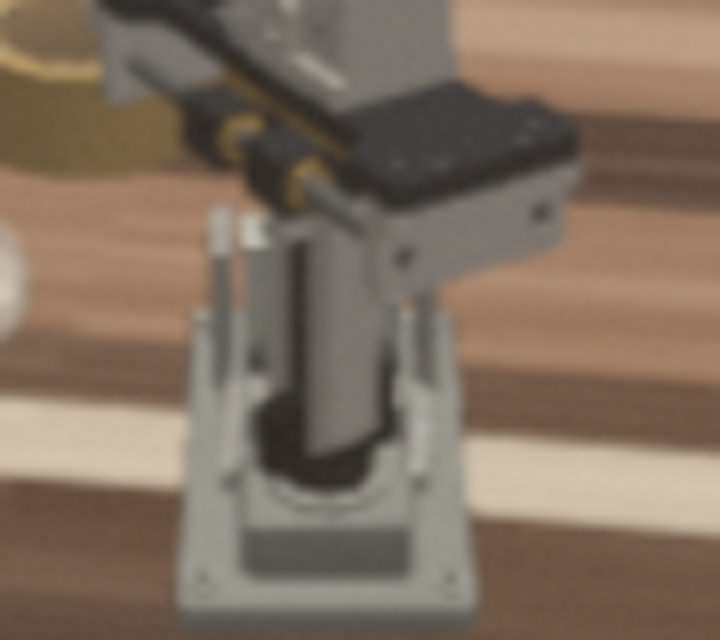

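>>> send_rows(increments=[[-0.6,0,0,0,0],[0,0,0,0,0],[0,0,0,0,0],[0,0,0,0,0],[0,0,0,0,0]])

```text
time: 19.58
tool_pos: [0.4579, 0.2942, 0.0532]
ee_rot: [-1.21, 1.57, 2.655]
wrist_force: [0.1, -0.2, 0.4]
width: 0.0419
```

>>> send_rows(increments=[[0,-0.03,0,0,0],[0,-0.05,0,0,0],[0,-0.05,0,0,-0.12],[0,-0.05,0,0,-0.24],[0,-0.05,0,0,-0.36]])

```text
time: 20.0
tool_pos: [0.4584, 0.2943, 0.1042]
ee_rot: [2.879, 1.569, 0.827]
wrist_force: [-0.2, 0.8, -0.2]
width: 0.047
```

```bash
python3 -c "
from h import *
st();snap('wrist','w17');crop('w17',160,60,320,240,2.5,'w17c')"
```

```text
t 20.0 [0.4584 0.2943 0.1042] yawY -27.57 J6 0.947 F [-0.2  0.8 -0.2] M [-0.091  0.068 -0.049] tau6 1.19 w 0.047
```

View pics/w17c.png

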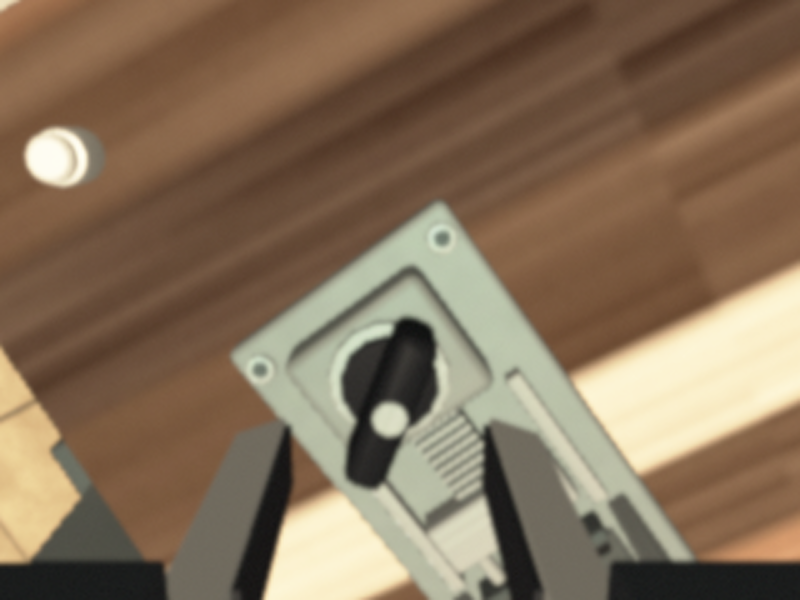

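>>> send_rows(increments=[[0,0,0,0,-0.12],[0,0,0,0,-0.24],[0,0,0,0,-0.36],[0,0,0,0,-0.48],[0,0,0,0,-0.6]])

```text
time: 20.47
tool_pos: [0.4581, 0.294, 0.1033]
ee_rot: [-2.119, 1.57, 2.709]
wrist_force: [-0.0, -0.4, -0.1]
width: 0.0468
```

>>> send_rows(increments=[[0,0,0,0,-0.12],[0,0,0,0,-0.24],[0,0,0,0,-0.36],[0,0,0,0,-0.48],[0,0,0,0,-0.6]])

```text
time: 20.88
tool_pos: [0.458, 0.294, 0.1033]
ee_rot: [-2.638, 1.57, 2.791]
wrist_force: [-0.2, 1.0, 0.0]
width: 0.0471
```

>>> send_rows(increments=[[0,0,0,0,-0.12],[0,0,0,0,-0.24],[0,0,0,0,-0.36],[0,0,0,0,-0.48],[0,0,0,0,-0.6]])

```text
time: 21.3
tool_pos: [0.458, 0.294, 0.1032]
ee_rot: [-3.111, 1.57, 2.917]
wrist_force: [0.4, -0.3, 0.2]
width: 0.0468
```

>>> send_rows(increments=[[0,0,0,0,-0.12],[0,0,0,0,-0.24],[0,0,0,0,-0.36],[0,0,0,0,-0.48],[0,0,0,0,-0.6]])

```text
time: 21.72
tool_pos: [0.4581, 0.294, 0.1033]
ee_rot: [2.403, 1.57, 2.749]
wrist_force: [-0.0, -0.2, 0.1]
width: 0.0471
```

>>> send_rows(increments=[[0,0,0,0,-0.12],[0,0,0,0,-0.24],[0,0,0,0,-0.36],[0,0,0,0,-0.38],[0,0,0,0,-0.38]])

```text
time: 22.13
tool_pos: [0.4581, 0.294, 0.1033]
ee_rot: [2.136, 1.57, 2.854]
wrist_force: [-0.2, 1.1, -0.8]
width: 0.0471
```

```bash
python3 -c "
from h import *
st();snap('wrist','w18');crop('w18',160,60,320,240,2.5,'w18c')"
```

```text
t 22.13 [0.4581 0.294  0.1033] yawY 131.17 J6 -1.823 F [-0.2  1.1 -0.8] M [0.072 0.047 0.003] tau6 -0.225 w 0.0471
```

View pics/w18c.png

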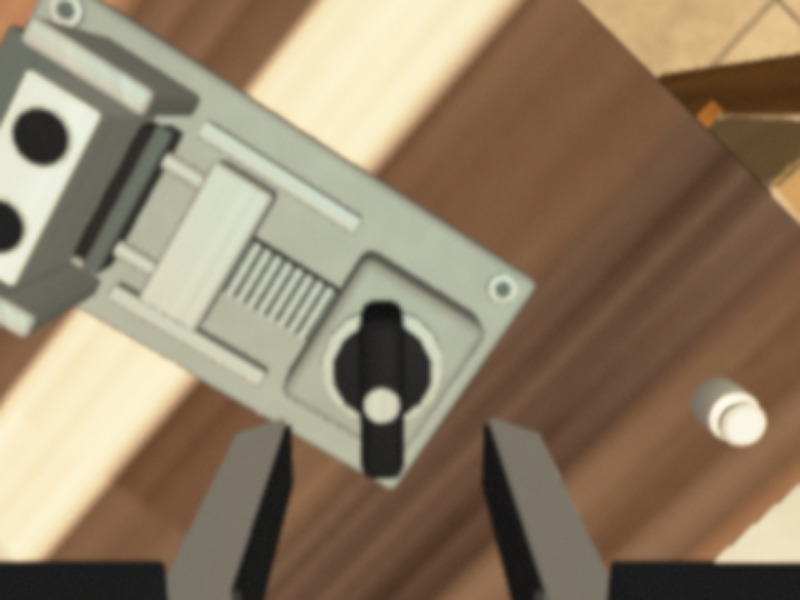

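>>> send_rows(increments=[[0,0.01,-0.002,-0.003,0],[0,0.03,-0.002,-0.003,0],[0,0.045,-0.002,-0.003,0],[0,0.05,-0.002,-0.003,0],[0,0.05,-0.002,-0.003,0]])

```text
time: 22.6
tool_pos: [0.4557, 0.2895, 0.051]
ee_rot: [2.87, 1.566, -2.693]
wrist_force: [-0.2, -0.0, 0.3]
width: 0.0468
```

>>> send_rows(increments=[[-0.4,0,0,0,0],[-0.6,0,0,0,0],[-1,0,0,0,0],[-1,0,0,0,0],[-1,0,0,0,0]])

```text
time: 23.02
tool_pos: [0.4578, 0.2906, 0.0543]
ee_rot: [-0.233, 1.569, 0.489]
wrist_force: [0.1, 0.3, -0.4]
width: 0.0172
```

>>> send_rows(increments=[[-1,0,0,0,0],[-1,0,0,0,0],[-1,0,0,0,0],[-1,0,0,0,0],[-1,0,0,0,0]])

```text
time: 23.43
tool_pos: [0.4573, 0.2911, 0.0542]
ee_rot: [0.624, 1.569, 1.346]
wrist_force: [-2.4, 1.5, 4.4]
width: 0.0127
```

```bash
python3 -c "
from h import *
st()"
```

```text
t 23.43 [0.4573 0.2911 0.0542] yawY 131.37 J6 -1.832 F [-2.4  1.5  4.4] M [0.472 0.474 0.012] tau6 0.031 w 0.0127
```

>>> send_rows(increments=[[-1,0,0,0,0.04],[-1,0,0,0,0.08],[-1,0,0,0,0.12],[-1,0,0,0,0.12]])

```text
time: 23.77
tool_pos: [0.4573, 0.2911, 0.0541]
ee_rot: [0.84, 1.569, 1.441]
wrist_force: [-3.0, 3.6, 4.8]
width: 0.0129
```

```bash
python3 -c "
from h import *
st()"
```

```text
t 23.77 [0.4573 0.2911 0.0541] yawY 124.45 J6 -1.711 F [-3.   3.6  4.8] M [ 0.59   0.579 -0.018] tau6 0.257 w 0.0129
```

>>> send_rows(increments=[[-1,0,0,0,0.04],[-1,0,0,0,0.08],[-1,0,0,0,0.08]])

```text
time: 24.02
tool_pos: [0.4573, 0.2912, 0.0542]
ee_rot: [0.923, 1.569, 1.444]
wrist_force: [-3.0, 3.2, 5.2]
width: 0.0131
```

```bash
python3 -c "
from h import *
st()"
```

```text
t 24.02 [0.4573 0.2912 0.0542] yawY 119.9 J6 -1.631 F [-3.   3.2  5.2] M [0.61  0.574 0.032] tau6 0.238 w 0.0131
```

>>> send_rows(increments=[[-1,0,0,0,0.04],[-1,0,0,0,0.08],[-1,0,0,0,0.08]])

```text
time: 24.27
tool_pos: [0.4573, 0.2912, 0.0542]
ee_rot: [1.014, 1.569, 1.455]
wrist_force: [-2.4, 2.7, 4.8]
width: 0.013
```

```bash
python3 -c "
from h import *
st()"
```

```text
t 24.27 [0.4573 0.2912 0.0542] yawY 115.32 J6 -1.551 F [-2.4  2.7  4.8] M [0.599 0.653 0.003] tau6 0.276 w 0.013
```

>>> send_rows(increments=[[-1,0,0,0,0.03],[-1,0,0,0,0.06]])

```text
time: 24.43
tool_pos: [0.4572, 0.2912, 0.0541]
ee_rot: [1.11, 1.569, 1.492]
wrist_force: [-4.2, 1.9, 4.7]
width: 0.0124
```

```bash
python3 -c "
from h import *
st()"
```

```text
t 24.43 [0.4572 0.2912 0.0541] yawY 111.9 J6 -1.492 F [-4.2  1.9  4.7] M [0.643 0.6   0.272] tau6 -0.083 w 0.0124
```

>>> send_rows(increments=[[-1,0,0,0,0.03],[-1,0,0,0,0.06]])

```text
time: 24.6
tool_pos: [0.4572, 0.2913, 0.0542]
ee_rot: [1.149, 1.569, 1.471]
wrist_force: [-3.5, 3.9, 5.4]
width: 0.0126
```

```bash
python3 -c "
from h import *
st()"
```

```text
t 24.6 [0.4572 0.2913 0.0542] yawY 108.47 J6 -1.432 F [-3.5  3.9  5.4] M [0.664 0.58  0.325] tau6 0.015 w 0.0126
```

>>> send_rows(increments=[[-1,0,0,0,0.03],[-1,0,0,0,0.06]])

```text
time: 24.77
tool_pos: [0.4572, 0.2913, 0.0542]
ee_rot: [1.209, 1.569, 1.472]
wrist_force: [-3.0, 2.5, 5.1]
width: 0.0123
```

```bash
python3 -c "
from h import *
st()
snap('wrist','w20')
snap('top','t20')
crop('w20',100,0,320,240,2.5,'w20c')"
```

```text
t 24.77 [0.4572 0.2913 0.0542] yawY 105.05 J6 -1.372 F [-3.   2.5  5.1] M [0.698 0.588 0.43 ] tau6 0.077 w 0.0123
```

View pics/w20c.png

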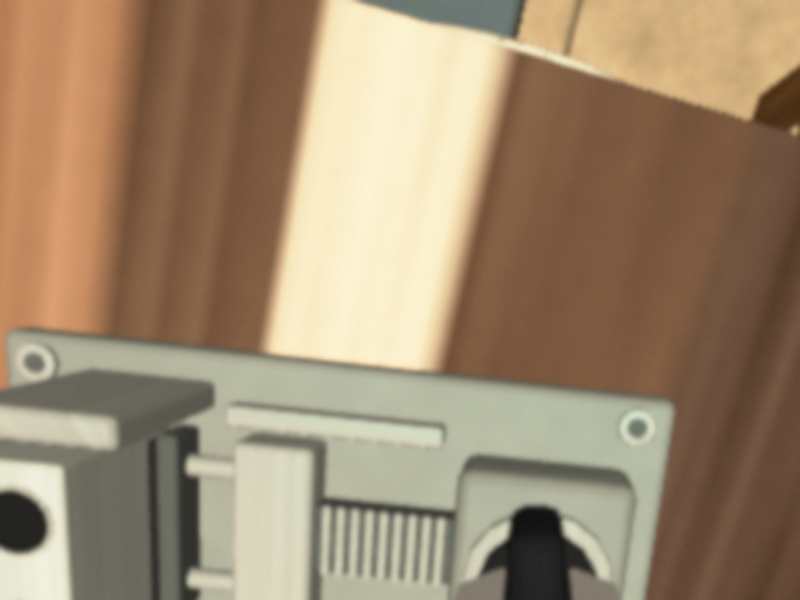

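>>> send_rows(increments=[[-1,0,0,0,0],[-1,0,0,0,0]])

```text
time: 25.03
tool_pos: [0.4572, 0.2913, 0.0542]
ee_rot: [1.205, 1.569, 1.469]
wrist_force: [-2.2, 4.2, 5.0]
width: 0.013
```

```bash
python3 -c "
from h import *
st()"
```

```text
t 25.03 [0.4572 0.2913 0.0542] yawY 105.12 J6 -1.373 F [-2.2  4.2  5. ] M [0.656 0.571 0.333] tau6 0.294 w 0.013
```

>>> send_rows(increments=[[-1,0,0,0,0.03],[-1,0,0,0,0.06]])

```text
time: 25.2
tool_pos: [0.4572, 0.2914, 0.0542]
ee_rot: [1.263, 1.569, 1.466]
wrist_force: [-3.6, 3.4, 4.9]
width: 0.0129
```

```bash
python3 -c "
from h import *
st()"
```

```text
t 25.2 [0.4572 0.2914 0.0542] yawY 101.62 J6 -1.312 F [-3.6  3.4  4.9] M [0.687 0.556 0.375] tau6 0.057 w 0.0129
```

>>> send_rows(increments=[[-1,0,0,0,0.03],[-1,0,0,0,0.06]])

```text
time: 25.37
tool_pos: [0.4572, 0.2914, 0.0542]
ee_rot: [1.331, 1.569, 1.474]
wrist_force: [-2.3, 2.9, 4.5]
width: 0.0127
```

```bash
python3 -c "
from h import *
st()
snap('wrist','w21')
crop('w21',20,60,320,240,2.5,'w21c')"
```

```text
t 25.37 [0.4572 0.2914 0.0542] yawY 98.18 J6 -1.252 F [-2.3  2.9  4.5] M [0.639 0.614 0.362] tau6 0.073 w 0.0127
```

View pics/w21c.png

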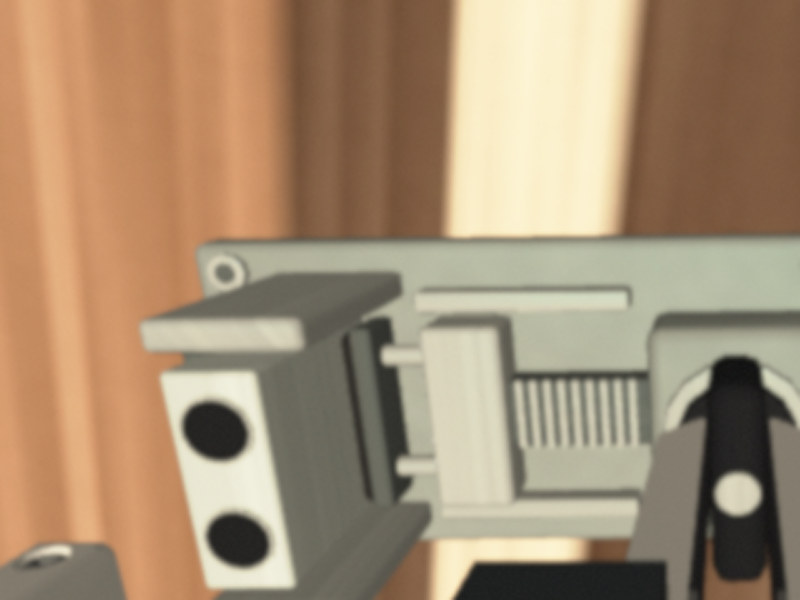

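>>> send_rows(increments=[[-1,0,0,0,0.05],[-1,0,0,0,0.1],[-1,0,0,0,0.15],[-1,0,0,0,0.2],[-1,0,0,0,0.25]])

```text
time: 25.83
tool_pos: [0.4572, 0.2916, 0.0542]
ee_rot: [1.598, 1.569, 1.49]
wrist_force: [-3.6, 4.3, 5.3]
width: 0.0126
```

```bash
python3 -c "
from h import *
st()
snap('wrist','w22')
crop('w22',20,60,320,240,2.5,'w22c')"
```

```text
t 25.83 [0.4572 0.2916 0.0542] yawY 83.8 J6 -1.001 F [-3.6  4.3  5.3] M [0.708 0.532 0.413] tau6 -0.109 w 0.0126
```

View pics/w22c.png

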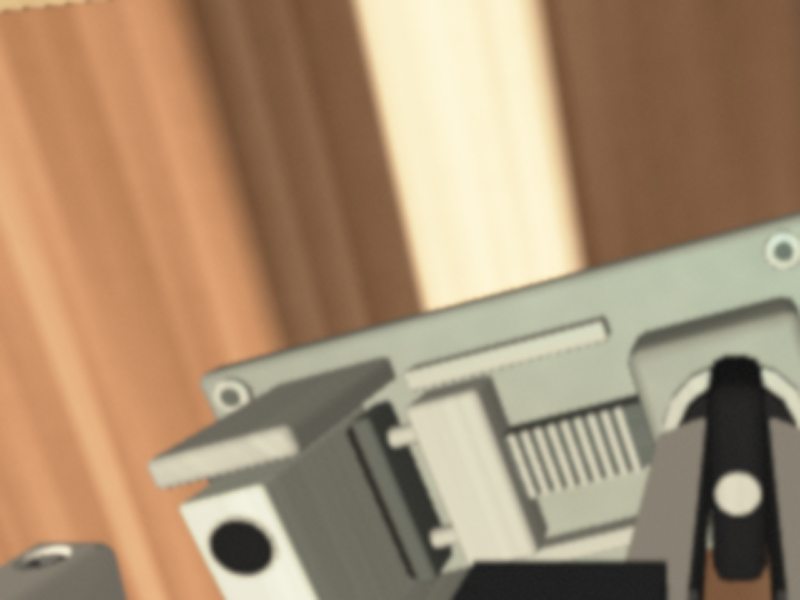

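```bash
python3 -c "
from h import *
th=np.radians(98.5);t=np.array([.4660,.2322]);R=np.array([[np.cos(th),-np.sin(th)],[np.sin(th),np.cos(th)]])
def f(n,x0,y0,k,pts):
  im,K,T=load(n)
  for a in pts: print(n,a,((on(K,T,*uc(*a,x0,y0,k),.028)[:2]-t)@R*1e3).round(1))
f('w2',220,100,4.4,[(306,160),(362,160),(312,310),(366,310)])
f('w18',160,60,2.5,[(180,135),(216,165),(110,262),(148,300)])
f('w21',20,60,2.5,[(385,325),(423,325),(408,485),(440,500)])
f('w22',20,60,2.5,[(389,402),(412,405),(437,568),(466,572)])
"
```

```text
w2 (306, 160) [-21.5  19.9]
w2 (362, 160) [-6.9 19.5]
w2 (312, 310) [-21.8 -19.9]
w2 (366, 310) [ -7.3 -20.2]
w18 (180, 135) [-32.4  27.3]
w18 (216, 165) [-18.4  25.3]
w18 (110, 262) [-32.5 -20.5]
w18 (148, 300) [-16.1 -25.1]
w21 (385, 325) [-34.7  27.5]
w21 (423, 325) [-24.5  27.4]
w21 (408, 485) [-34.3 -19.9]
w21 (440, 500) [-25.7 -24.7]
w22 (389, 402) [-32.1  29.2]
w22 (412, 405) [-26.2  26.8]
w22 (437, 568) [-37.9 -23.3]
w22 (466, 572) [-30.  -26.8]
```

>>> send_rows(increments=[[-1,0,0,0,0.05],[-1,0,0,0,0.1],[-1,0,0,0,0.15],[-1,0,0,0,0.2],[-1,0,0,0,0.2]])

```text
time: 26.3
tool_pos: [0.4572, 0.2917, 0.0541]
ee_rot: [1.769, 1.568, 1.462]
wrist_force: [-3.1, 3.7, 5.2]
width: 0.0127
```

```bash
python3 -c "
from h import *
st()
snap('wrist','w23')
crop('w23',20,60,320,240,2.5,'w23c')"
```

```text
t 26.3 [0.4572 0.2917 0.0541] yawY 72.41 J6 -0.802 F [-3.1  3.7  5.2] M [0.879 0.529 0.294] tau6 0.592 w 0.0127
```

View pics/w23c.png

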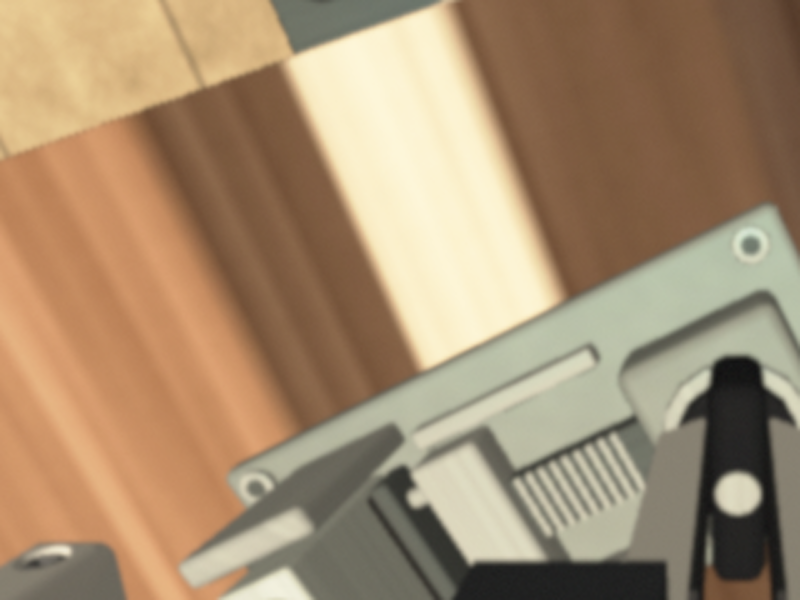

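>>> send_rows(increments=[[-1,0,0,0,0.05],[-1,0,0,0,0.1],[-1,0,0,0,0.12],[-1,0,0,0,0.12]])

```text
time: 26.68
tool_pos: [0.4573, 0.2918, 0.0542]
ee_rot: [1.86, 1.568, 1.434]
wrist_force: [-2.5, 3.9, 5.6]
width: 0.0129
```

```bash
python3 -c "
from h import *
st()"
```

```text
t 26.68 [0.4573 0.2918 0.0542] yawY 65.59 J6 -0.683 F [-2.5  3.9  5.6] M [0.85  0.576 0.336] tau6 0.458 w 0.0129
```

>>> send_rows(increments=[[-0.7,0,0,0,0],[-0.4,0,0,0,0],[0,0,0,0,0],[0,0,0,0,0],[0,0,0,0,0]])

```text
time: 27.1
tool_pos: [0.4573, 0.2894, 0.0527]
ee_rot: [-1.576, 1.569, -2.004]
wrist_force: [1.0, 0.2, -0.0]
width: 0.0378
```

>>> send_rows(increments=[[0,-0.03,0,0,0],[0,-0.06,0,0,0],[0,-0.1,0,0,0],[0,-0.1,0,0,0],[0,-0.1,0,0,0]])

```text
time: 27.52
tool_pos: [0.4592, 0.2907, 0.1566]
ee_rot: [0.782, 1.564, 0.353]
wrist_force: [0.3, -0.2, -0.7]
width: 0.0472
```

```bash
python3 -c "
from h import *
st()
snap('wrist','w24')
snap('top','t24'); snap('side','s24')
crop('w24',100,60,320,240,2.5,'w24c')
crop('s24',260,150,120,110,6,'s24c')
crop('t24',150,90,330,190,2.4,'t24c')"
```

```text
t 27.52 [0.4592 0.2907 0.1566] yawY 65.45 J6 -0.682 F [ 0.3 -0.2 -0.7] M [-0.047  0.087  0.016] tau6 0.001 w 0.0472
```

View pics/w24.png

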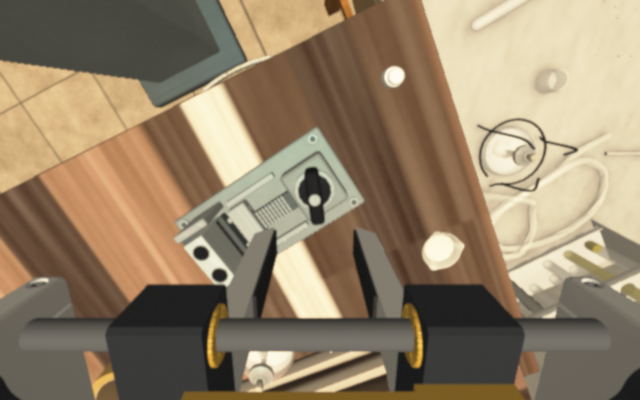

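View pics/s24c.png

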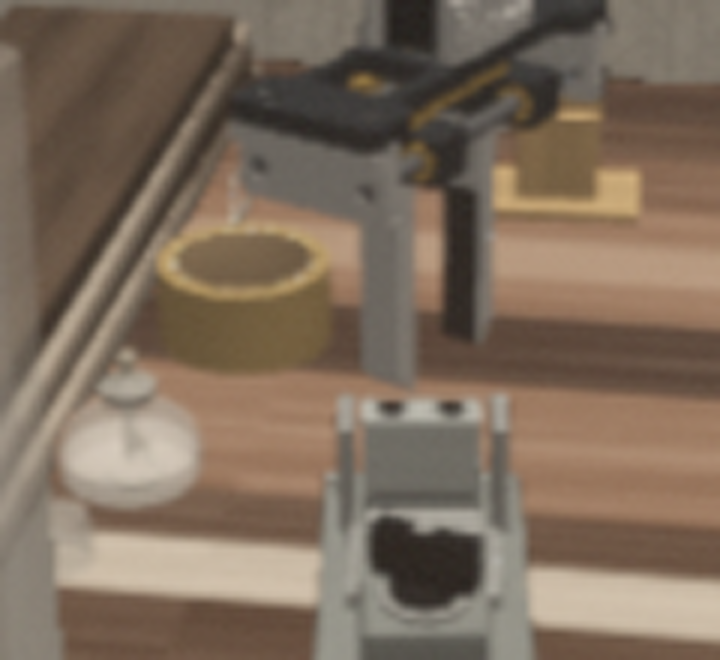

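>>> send_rows(increments=[[0,0,0,0,-0.12],[0,0,-0.02,0.01,-0.24],[0,0,-0.04,0.02,-0.36],[0,0,-0.05,0.02,-0.48],[0,0,-0.05,0.02,-0.57]])

```text
time: 28.08
tool_pos: [0.4533, 0.2342, 0.151]
ee_rot: [-2.745, 1.565, -2.6]
wrist_force: [0.2, 1.5, 0.2]
width: 0.0468
```

>>> send_rows(increments=[[0,0,0,0,0],[0,0,0,0,0],[0,0,0,0,0]])

```text
time: 28.33
tool_pos: [0.4543, 0.2365, 0.1523]
ee_rot: [-2.949, 1.569, -2.809]
wrist_force: [0.7, 0.7, 0.4]
width: 0.0468
```

```bash
python3 -c "
from h import *
st()
snap('wrist','w25')
crop('w25',200,80,220,165,3.6,'w25c')"
```

```text
t 28.33 [0.4543 0.2365 0.1523] yawY 98.02 J6 -1.342 F [0.7 0.7 0.4] M [ 0.018 -0.027  0.018] tau6 0.005 w 0.0468
```

View pics/w25c.png

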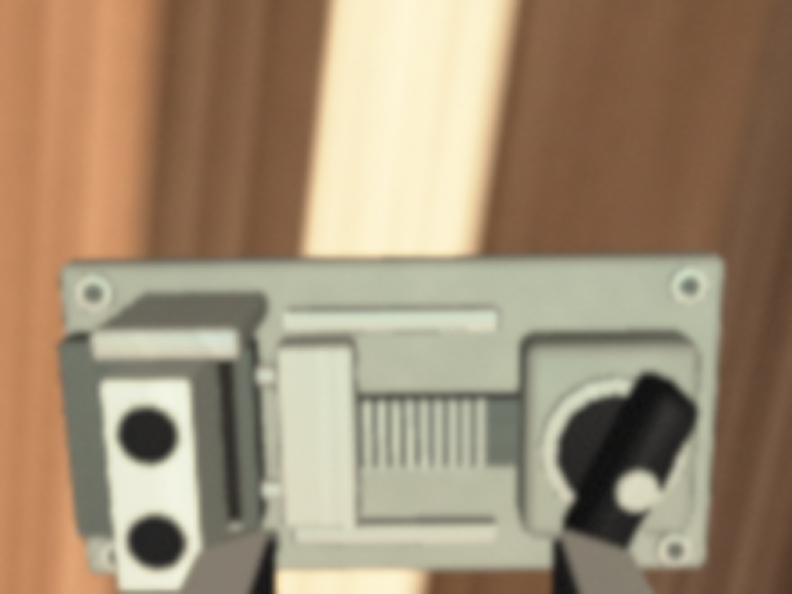

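View pics/t24c.png

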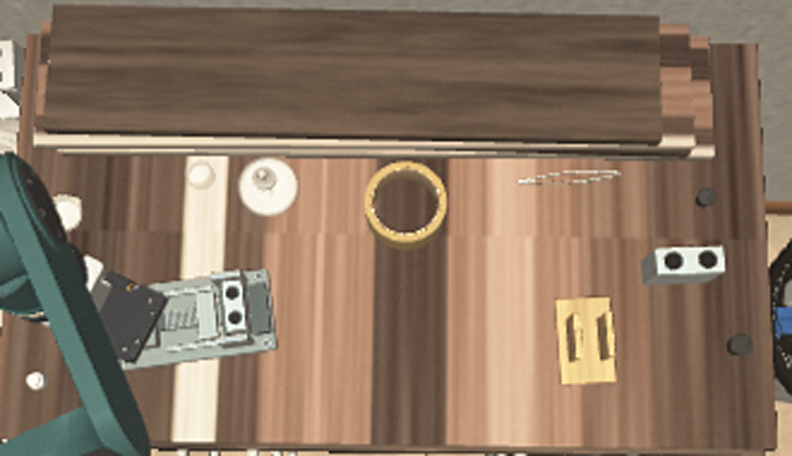

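```bash
python3 -c "
from h import *
im,K,T=load('w25')
P=lambda x,y,z: on(K,T,*uc(x,y,200,80,3.6),z)
th,t=fit([(-.095,.048),(.095,.048),(.095,-.048)],[P(62,263,.012),P(722,258,.012),P(706,567,.012)])
c,s=np.cos(th),np.sin(th);R=np.array([[c,-s],[s,c]])
loc=lambda p:((p[:2]-t)@R*1e3).round(1)
print('jawfront',loc(P(280,420,.028)),'padback',loc(P(262,420,.028)))
th2,t2=fit([(-.028,-.011),(-.028,.011),(.028,.011),(.028,-.011)],[P(100,381,.066),P(190,378,.066),P(204,580,.066),P(118,590,.066)])
print(loc(t2),np.degrees(th2-th)+90)
"
```

```text
yaw 98.59 t [0.4659 0.2323] res mm [[0.1, -2.1], [-1.0, 1.5], [1.0, 0.6]]
jawfront [-31.3   5.6] padback [-36.3   5.6]
yaw 9.11 t [0.4747 0.1743] res mm [[-1.2, -0.6], [-0.9, -0.3], [2.2, 0.6], [-0.1, 0.3]]
[-58.7  -0. ] 0.5246407185327087
```

```bash
python3 -c "
from h import *
st(); print(robot.close_job())"
```

```text
t 28.38 [0.4544 0.2367 0.1526] yawY 98.06 J6 -1.342 F [-0.3  0.6 -0.1] M [ 0.04   0.029 -0.027] tau6 0.011 w 0.0469
the job is handed in; nothing more can be done
None
```

The job is done and handed in at about 28 s. `close_job` gave no verdict, so what follows rests on my own camera and force readings.

**What I did:**
- I lifted the block from the keeper by its ends, stood it on the bare chest top and let go.
- I gripped it again across its broad faces and stood it on the clamp floor between the jaws.
- I turned the knob clockwise in two grips: 1.0 rad, then a regrasp and about 1.15 rad more.
- The wrist moment about the vertical rose from about 0 to 0.35 N m between 1.3 and 1.45 rad. I stopped at about 2.15 rad, roughly an eighth of a turn past the rise, then let go and backed off.

**Last checks:**

| Check | Measured | Required |
|---|---|---|
| Block centre from the fixed jaw's face | about 11.3 mm | 8 to 14 mm |
| Block off the middle between the cheeks | about 0 mm | within 8 mm |
| Block turned from square | about 0.5° | under 0.1 rad (5.7°) |
| Pad pushed back | about 8 to 9.5 mm | 4.5 to 12.6 mm |

- **Robot:** the gripper was clear of everything and the wrist force was about zero.
- **Bystanders:** they looked unmoved in the top view.

**Less certain:** the pad figure comes from picture edges (±1.5 mm). It may include up to 2 mm of rubber squeeze. The knob angle alone gives about 8.8 mm, which agrees.

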